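# Put the wrenches back in the rack in order of length

### The arm

A 6-joint arm with a two-finger parallel gripper is mounted at the origin on the work surface. World frame = base frame: x ahead of the robot, y to its left, z up, the work surface at z = 0. Lengths are in mm, angles in rad, forces in N, time in s.
With the tool pointing down it reaches from about 350 to 775 mm from the base axis. Payload 7.3 kg.
Tool frame: the origin (TCP) lies at the very end of the fingers, on their centre line; the grasp point (between the pads) lies 19 mm behind it; z points along the fingers, y is the line along which they close (so a half turn about z gives the same grasp; the last joint's range is limited). The gripper opens to 92 mm and grips with 3 to 60 N. Pads are 19 mm wide; open, the fingers measure 130 mm over their backs; the gripper's body (75 mm by 190 mm) begins 47 mm behind the grasp point.
Start: joints at [1.144, 0.342, 1.524, -0, 1.275, -0.146], TCP at [145.475, 504.462, 226.741] pointing down, gripper open.
Joint ranges: [-2.53, 2.53], [-0.77, 2.02], [0.04, 2.7], [-1, 4.14], [0.28, 2.66], [-3.11, 3.11]. Speed limits (rad/s): [2.57, 2.57, 3.14, 3.14, 3.14, 3.14].

### API

Orientations are given as [roll, pitch, yaw] about the fixed x, y, z axes, in that order (R = Rz(yaw) Ry(pitch) Rx(roll)).
In Python, from plant import bot gives the robot as it stands.
- The arm moves only by the tool send_rows, never from a script. Its argument "rows" is a list of rows, each an object of numbers: "x", "y", "z": the shift along the tool's x, y, z in units of 0.2 m (1.0 is 0.2 m); "ax", "ay", "az": the turn, a rotation vector about the tool's x, y, z in units of 60 degrees (1.0 is 60 degrees); "jaw": the opening, from -1 (shut) to 1 (fully open), so that 0 is half open. In form: [{"x": .., "y": .., "z": .., "ax": .., "ay": .., "az": .., "jaw": ..}, ...]. A call has exactly 10 rows; each row is the pose to reach, as a shift and turn from the pose commanded when the call began, along the tool's axes at that moment; what a row does not reach only later rows make up. A row lasts 1/8 s, in which the tool goes at most 62.5 mm and 10.7 degrees, less where a joint would pass 70% of its speed; a pose out of reach is approached as far as the arm can. A call with a number of a shift or a turn outside -1 to 1 is refused whole. A call with a gripper value outside its range is refused whole. The fingers move at their own pace and stop on an object; the grip force is fixed at half the most. Time passes only in rows, so rows that repeat a pose let the fingers close, or fill a call up. It gives the time, the measured TCP pose, the force, the opening and the grip force at its end, in the units of the state.
- bot.get_obs(): the state, without advancing time (a new reading comes with each control period).
- bot.capture(name): name is "scene" or "top"; returns (picture, depth): 480x640x3 uint8, red, green, blue; 480x640 float32, mm along the optical axis (not along the pixel's ray), 0 where there is no reading.
- bot.camera_model(name): a dict with "vertical_fov" (degrees; the focal length in pixels is half the picture's height over the tangent of half this angle, whatever the lens; pixels are square), "cx", "cy" (the principal point, pixels), "R" (3x3) and "t" (3): a world point X has camera coordinates R X + t. Camera axes: x right, y down, z forward; pixel columns grow to the right and rows downward; lengths in mm; the calibration is good to about 2 mm. A picture is of the moment at which its call begins. camera_model takes no time and is no camera call.
- bot.close_job(): hands the job in; it is judged then, once.
The state is a dict: "time": time; "joint_positions": joint angles; "dq": joint speeds; "tau": joint torques, N m; "tool_pos": TCP position; "tcp_rot": TCP orientation; "contact_force": force on the tool from outside, world axes, zero at the start; "moment": the same for the moment, N m; "grip_width": finger opening in mm; "finger_force": force on a finger pad.
Only numpy, scipy, OpenCV 4.12 (cv2) and the standard library are available. Lean on these libraries where they do the work, as an engineer would, in place of code of your own. Each camera call takes 0.05 s, during which the arm holds its last target. There are 200 camera calls.

### The job

Put the four loose wrenches back into the empty slots of the wooden rack, one to a slot, so that the whole row steps down in length from the longest wrench at the one end to the shortest at the other. Set each one down, without dropping it, flat in its slot across both rails, straight and with its middle centred between the rails. Leave the two wrenches that are already in the rack where they are, and do not disturb the funnel, the grommet or the jar.

Things in the scene. Friction and masses are not known exactly. Their poses are not given: they have to be found in the camera images.
- wrench_140_mid (a point): Loose on the bench, the shortest of the four loose ones: chrome double open-ended wrench 140 mm long, lying flat. The point is the middle of its shank, half-way up; x runs along its length (either way round is the same). Shank 10 mm wide, 6 thick; heads 8 thick, so on the bench the point is 4 mm up and the shank 1 mm clear. 45 g, mass centre at the point.
- wrench_165_mid (a point): Loose on the bench, the second shortest of the four loose ones: chrome double open-ended wrench 165 mm long, lying flat. The point is the middle of its shank, half-way up; x runs along its length (either way round is the same). Shank 12 mm wide, 6.5 thick; heads 9 thick, so on the bench the point is 4.5 mm up and the shank 1.25 mm clear. 70 g, mass centre at the point.
- wrench_190_mid (a point): Loose on the bench, the second longest of the four loose ones: chrome double open-ended wrench 190 mm long, lying flat. The point is the middle of its shank, half-way up; x runs along its length (either way round is the same). Shank 14 mm wide, 7.5 thick; heads 10 thick, so on the bench the point is 5 mm up and the shank 1.25 mm clear. 105 g, mass centre at the point.
- wrench_215_mid (a point): Loose on the bench, the longest of the four loose ones: chrome double open-ended wrench 215 mm long, lying flat. The point is the middle of its shank, half-way up; x runs along its length (either way round is the same). Shank 16 mm wide, 8 thick; heads 11 thick, so on the bench the point is 5.5 mm up and the shank 1.5 mm clear. 150 g, mass centre at the point.
- wrench_240_mid (a point): The longest wrench of the set, 240 mm, already lying in the slot at one end of the rack (which end changes from start to start). Same pattern: the point is the middle of its shank (18 mm wide, 9 mm thick), x along its length.
- wrench_120_mid (a point): The shortest wrench of the set, 120 mm, already lying in the slot at the other end of the rack. The point is the middle of its shank (8 mm wide, 5.5 mm thick), x along its length.
- rack: Fixed wooden rack, board 340 x 108 x 10 mm. Origin: centre of underside, on the bench; x along the row, y across its two rails, z up. Rails at y = -32 and +32 mm, each 12 thick, 52 apart. Six slots at x = -135, -81, -27, 27, 81, 135 mm, each 38 wide, floor at z = 30, between 16 mm wide teeth with tops at z = 46. A wrench lies along y, its shank on the floors of one slot in both rails, middle over y = 0.
- funnel: Yellow plastic funnel standing mouth down, 92 mm across (a 15 mm hanging tab on one side), 88 mm high. Origin: centre of its underside. Leave alone.
- grommet: Green hard silicone grommet lying flat, 40 mm across, 15 mm high. Origin: centre of its underside. Leave alone.
- jar: Glass jar with a closed flip-top lid and wire clip, 74 mm across (about 80 over the clip), 97 mm high. Origin: centre of its underside. Leave alone.
Not all that is in view belongs to the job. Leave any red look-alike of the part that bears wrench_165_mid alone.

How it is judged (in metres and radians):
At the end, for the whole second after the job is handed in: From the slot next to the longest wrench, the inner slots hold the 215, 190, 165 and 140 mm wrenches in that order: middles within 16 mm of the slot's centre and 15 mm of the rack's centre line, 29 to 39 mm above its underside, along the slot within 0.2 rad, released, at rest (((x of wrench_240_mid in the frame of rack below -0.115 m and x of wrench_215_mid in the frame of rack between -0.097 and -0.065 m and x of wrench_190_mid in the frame of rack between -0.043 and -0.011 m and x of wrench_165_mid in the frame of rack between 0.011 and 0.043 m and x of wrench_140_mid in the frame of rack between 0.065 and 0.097 m) or (x of wrench_240_mid in the frame of rack above 0.115 m and x of wrench_215_mid in the frame of rack between 0.065 and 0.097 m and x of wrench_190_mid in the frame of rack between 0.011 and 0.043 m and x of wrench_165_mid in the frame of rack between -0.043 and -0.011 m and x of wrench_140_mid in the frame of rack between -0.097 and -0.065 m)) and y of wrench_215_mid in the frame of rack between -0.015 and 0.015 m and z of wrench_215_mid in the frame of rack between 0.029 and 0.039 m and angle between the x axis of each of wrench_215_mid, wrench_190_mid, wrench_165_mid, wrench_140_mid and the y axis of rack, either way round below 0.2 rad and contact force between each of wrench_215, wrench_190, wrench_165, wrench_140 and the fingers below 0.05 N and linear speed of each of wrench_215, wrench_190, wrench_165, wrench_140 below 0.02 m/s and y of wrench_190_mid in the frame of rack between -0.015 and 0.015 m and z of wrench_190_mid in the frame of rack between 0.029 and 0.039 m and y of wrench_165_mid in the frame of rack between -0.015 and 0.015 m and z of wrench_165_mid in the frame of rack between 0.029 and 0.039 m and y of wrench_140_mid in the frame of rack between -0.015 and 0.015 m and z of wrench_140_mid in the frame of rack between 0.029 and 0.039 m); the robot touches nothing.
It fails at once if a wrench that was already in the rack is shifted by more than 15 mm (distance of any of wrench_240_mid, wrench_120_mid from where it was at the start of the episode above 0.015 m).
It fails at once if the funnel, the grommet or the jar is moved by more than 15 mm (distance of any of funnel, grommet, jar from where it was at the start of the episode above 0.015 m).
It fails at once if a wrench is let fall from more than about 30 mm (it moves faster than 0.75 m/s with no finger on it) ((linear speed of wrench_215 above 0.75 m/s and contact force between wrench_215 and the fingers below 0.05 N) or (linear speed of wrench_190 above 0.75 m/s and contact force between wrench_190 and the fingers below 0.05 N) or (linear speed of wrench_165 above 0.75 m/s and contact force between wrench_165 and the fingers below 0.05 N) or (linear speed of wrench_140 above 0.75 m/s and contact force between wrench_140 and the fingers below 0.05 N)).
It also fails if it takes over 99 s, if anything falls off the work surface, if the arm or the gripper's body presses on something with over 40 N, if the wrist force passes 120 N, or if a joint passes its speed limit or range.

## Working session

There is one attempt and no reset: what is moved stays moved. The work goes in short steps, Python scripts to look and compute and a tool call to move; the robot and the scene stay as the last step left them, time stands still between calls to the robot, and variables do not carry over. Pictures are saved under pics/ and viewed, at most 14 in all, crops included, and the job is handed in when it is done.

Besides the shell and the picture viewer there is one more tool, called after "Request:" by a JSON object that holds its "op" and its "data", one argument or row to a line. send_rows: Moves the arm, as the interface text tells. Its arguments: {"type":"object","properties":{"rows":{"type":"array","items":{"type":"object","properties":{"x":{"type":"number","minimum":-1,"maximum":1},"y":{"type":"number","minimum":-1,"maximum":1},"z":{"type":"number","minimum":-1,"maximum":1},"ax":{"type":"number","minimum":-1,"maximum":1},"ay":{"type":"number","minimum":-1,"maximum":1},"az":{"type":"number","minimum":-1,"maximum":1},"jaw":{"type":"number"}}}}},"required":["rows"]}

```bash
mkdir -p pics
cat > h.py <<'E'
import numpy as np, cv2
from plant import bot
def cam(n):
    m=bot.camera_model(n); f=240/np.tan(np.radians(m["vertical_fov"])/2)
    return f,m["cx"],m["cy"],np.array(m["R"]),np.array(m["t"])
def ray(n,uv,z):
    f,cx,cy,R,t=cam(n); uv=np.atleast_2d(uv).astype(float)
    d=np.c_[(uv[:,0]-cx)/f,(uv[:,1]-cy)/f,np.ones(len(uv))]@R
    c=-R.T@t; return c+d*((z-c[2])/d[:,2])[:,None]
def cloud(n,D):
    f,cx,cy,R,t=cam(n); v,u=np.mgrid[:480,:640]
    P=np.stack([(u-cx)/f*D,(v-cy)/f*D,D],-1)
    return (P-t)@R
E
python3 - <<'E'
from h import *
for n in("top","scene"):
    I,D=bot.capture(n); np.savez(n,I=I,D=D); cv2.imwrite(f"pics/{n}0.png",I[:,:,::-1])
    m=bot.camera_model(n);print({k:np.round(v,3).tolist() for k,v in m.items()})
print(bot.get_obs())
E
```

```text
{'vertical_fov': 44.858, 'cx': 319.562, 'cy': 236.99, 'R': [[0.022, -1.0, 0.012], [-0.994, -0.023, -0.106], [0.106, -0.009, -0.994]], 't': [14.661, 529.695, 1526.7]}
{'vertical_fov': 48.788, 'cx': 311.373, 'cy': 236.886, 'R': [[0.723, 0.691, 0.014], [0.511, -0.521, -0.684], [-0.465, 0.501, -0.73]], 't': [-428.14, -199.995, 1358.013]}
{'time': 0.1, 'joint_positions': array([ 1.14401192e+00,  3.42653600e-01,  1.52488719e+00, -2.68030592e-05,
        1.27538837e+00, -1.45997327e-01]), 'dq': array([ 0.00046542, -0.0029808 , -0.00310327,  0.00091385, -0.00103571,
        0.0021812 ]), 'tau': array([ 2.67158015e-03, -4.32004559e+01, -2.44698018e+01,  7.21678580e-02,
        5.25774469e-02, -4.69164002e-05]), 'tool_pos': array([145.32467348, 504.12668045, 226.12613872]), 'tcp_rot': array([-3.14026664e+00, -1.69075136e-04,  2.86081328e+00]), 'contact_force': array([-1.19808585,  0.18695867, -0.13640748]), 'moment': array([-0.02153006, -0.02748084,  0.0309099 ]), 'finger_force': 0.0, 'grip_width': 91.80708711765446}
```

View pics/top0.png

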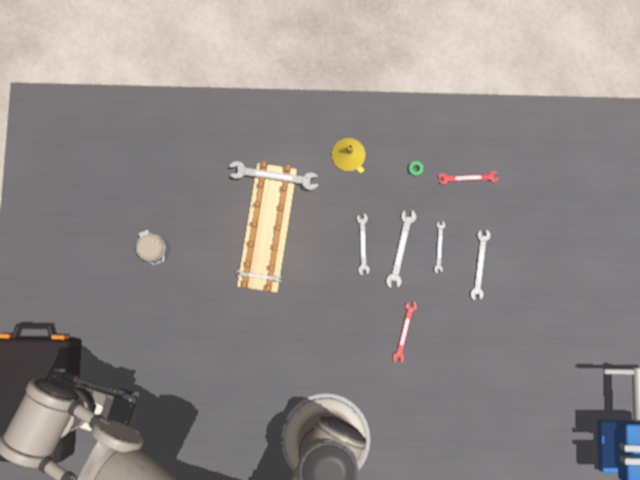

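View pics/scene0.png

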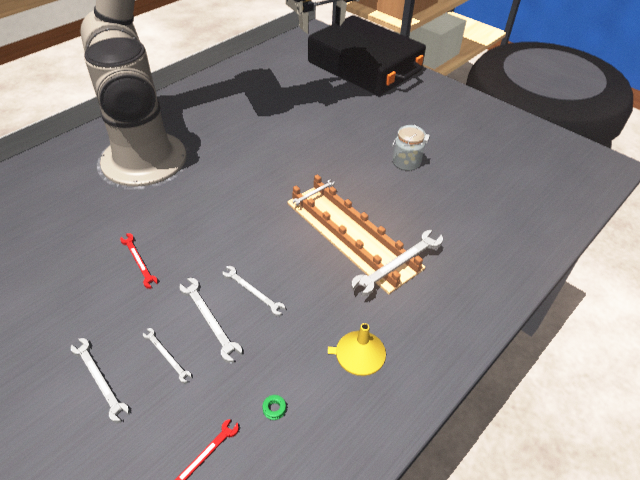

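```bash
cat > m.py <<'E'
from h import *
def masks(I):
    H=cv2.cvtColor(I,cv2.COLOR_RGB2HSV); h,s,v=cv2.split(H)
    return ((s<40)&(v>125)).astype(np.uint8),((h>5)&(h<25)&(s>60)&(v>60)).astype(np.uint8)
def blobs(n,I):
    c,w=masks(I); k,l,st,ce=cv2.connectedComponentsWithStats(c)
    out=[]
    for i in range(1,k):
        if not 60<st[i,4]<3000: continue
        vv,uu=np.where(l==i); P=ray(n,np.c_[uu,vv],6)[:,:2]
        (m,wh,a)=cv2.minAreaRect(P.astype(np.float32)); 
        bx=cv2.boxPoints((m,wh,a)); e=[bx[1]-bx[0],bx[2]-bx[1]]; e=max(e,key=np.linalg.norm)
        if 90<max(wh)<300 and min(wh)<60 and m[0]>50: out.append((np.round(m,1),np.round(P.mean(0),1),round(max(wh)),round(min(wh)),round(np.degrees(np.arctan2(e[1],e[0]))%180,1)))
    return out
E
python3 - <<'E'
from m import *
for n in("top","scene"):
    z=np.load(n+".npz");I,D=z["I"],z["D"]
    for b in blobs(n,I):print(n,*b)
    W=cloud(n,D); c,w=masks(I)
    ok=(D>0)&(w>0)&(W[...,0]>200)&(W[...,0]<750)&(abs(W[...,1])<350)
    t=ok&(W[...,2]>38)&(W[...,2]<56); print(n,"teeth px",t.sum(), "bench z",np.median(W[250:300,520:560,2]) )
    for nm,mm,z0,z1 in(("teeth",t,46,0),("board",ok&(W[...,2]>4)&(W[...,2]<18),10,0)):
        vv,uu=np.where(mm); P=W[mm][:,:2].astype(np.float32)
        R=ray(n,np.c_[uu,vv],z0)[:,:2].astype(np.float32)
        print(nm,len(P),"d",cv2.minAreaRect(P),"r",cv2.minAreaRect(R),np.median(W[mm][:,2]))
    cv2.imwrite(f"pics/t{n}.png",np.where(t[...,None],np.uint8([0,0,255]),I[:,:,::-1]))
I=cv2.imread("pics/ttop.png")[140:310,210:380];J=cv2.imread("pics/top0.png")[140:310,210:380]
cv2.imwrite("pics/c1.png",cv2.resize(np.hstack([I,J]),None,fx=2.3,fy=2.3,interpolation=0))
E
```

```text
top teeth px 366 bench z -0.8965114914931726
teeth 366 d ((602.6981811523438, 145.33319091796875), (191.7681884765625, 440.2106018066406), 61.00495147705078) r ((602.2670288085938, 145.36288452148438), (191.82476806640625, 438.9590148925781), 60.978973388671875) 44.11987681127454
board 2702 d ((607.5068969726562, 138.95452880859375), (235.72268676757812, 468.68841552734375), 57.578311920166016) r ((606.854736328125, 139.1778564453125), (236.02630615234375, 467.3747863769531), 57.57465362548828) 9.426371501631646
scene [ 323.5 1065.7] [ 327.9 1056.6] 115 18 98.4
scene [ 65.1 251.5] [ 65.1 247.1] 104 34 88.5
scene teeth px 678 bench z 1.54697375410485
teeth 678 d ((602.6019287109375, 143.17312622070312), (194.7239532470703, 443.41180419921875), 60.67711639404297) r ((601.5784301757812, 142.77780151367188), (197.18833923339844, 447.6185607910156), 60.65406799316406) 45.9577429857574
board 1111 d ((613.3583984375, 130.6918182373047), (242.89556884765625, 463.144287109375), 56.35383605957031) r ((612.0294189453125, 130.67813110351562), (242.78091430664062, 470.5753479003906), 56.358463287353516) 12.3258619748931
```

View pics/c1.png

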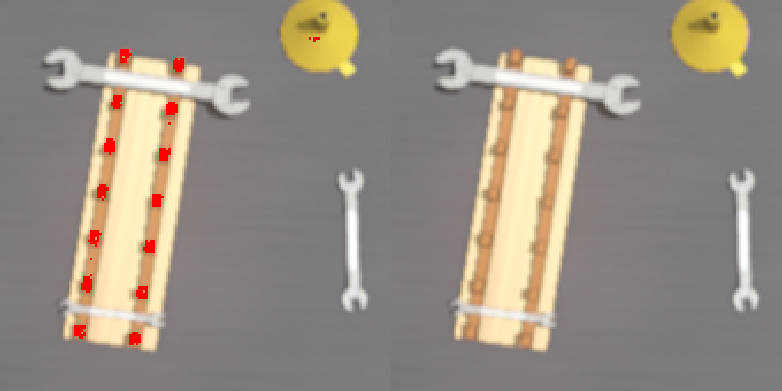

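```bash
cat > m.py <<'E'
from h import *
def masks(I):
    H=cv2.cvtColor(I,cv2.COLOR_RGB2HSV); h,s,v=[a.astype(int) for a in cv2.split(H)]
    g=cv2.GaussianBlur(cv2.medianBlur(H[:,:,2],31),(0,0),3).astype(int)
    return ((s<60)&(v-g>25)).astype(np.uint8),((h>5)&(h<20)&(s>60)&(v>60)).astype(np.uint8)
def blobs(n,I,lim=(250,750,-450,50),z=5):
    c,w=masks(I); k,l,st,ce=cv2.connectedComponentsWithStats(c,connectivity=8)
    out=[]
    for i in range(1,k):
        if st[i,4]<60: continue
        vv,uu=np.where(l==i); P=ray(n,np.c_[uu,vv],z)[:,:2]
        (m,wh,a)=cv2.minAreaRect(P.astype(np.float32))
        if not(lim[0]<m[0]<lim[1] and lim[2]<m[1]<lim[3] and 80<max(wh)<320): continue
        x=np.linalg.svd(P-P.mean(0),full_matrices=False)[2][0]; q=(P-P.mean(0))@x
        out.append((np.round(m,1),np.round(P.mean(0),1),round(np.ptp(q)),len(P),round(np.degrees(np.arctan2(x[1],x[0]))%180,1)))
    return out
def rack(n,I,D):
    W=cloud(n,D);c,w=masks(I)
    t=(D>0)&(w>0)&(W[...,0]>300)&(W[...,0]<750)&(W[...,1]>50)&(W[...,1]<330)&(W[...,2]>38)&(W[...,2]<56)
    vv,uu=np.where(t); R=ray(n,np.c_[uu,vv],46)[:,:2].astype(np.float32)
    k,l=cv2.connectedComponents(t.astype(np.uint8),connectivity=8)
    C=np.array([R[l[vv,uu]==i].mean(0) for i in range(1,k) if (l==i).sum()>=5])
    r=cv2.minAreaRect(C.astype(np.float32))
    return np.round(C.mean(0),1),len(C),r,np.round(C,0).tolist()
E
python3 - <<'E'
from m import *
for n in("top","scene"):
    z=np.load(n+".npz");I,D=z["I"],z["D"]
    for b in blobs(n,I):print(n,*b)
    print(*rack(n,I,D))
E
```

```text
top [ 506.1 -195.6] [ 505.1 -195.1] 220 678 166.9
top [517.1 -91.9] [514.6 -91.5] 166 409 2.3
top [ 513.4 -300.2] [ 513.2 -299.8] 141 289 176.4
top [ 467.4 -411.3] [ 466.3 -410.6] 192 532 172.3
[557.2 169.9] 14 ((557.6493530273438, 169.85752868652344), (64.1227798461914, 323.62042236328125), 82.63453674316406) [[722.0, 181.0], [712.0, 118.0], [667.0, 188.0], [660.0, 125.0], [615.0, 195.0], [607.0, 131.0], [562.0, 202.0], [553.0, 138.0], [508.0, 209.0], [499.0, 145.0], [455.0, 215.0], [446.0, 152.0], [401.0, 222.0], [394.0, 159.0]]
scene [511.6 -89.3] [515.2 -90. ] 167 503 2.1
scene [ 501.4 -193.4] [ 508. -195.] 219 928 166.9
scene [ 509.3 -299.5] [ 512.6 -299.9] 141 427 176.5
scene [ 462.1 -410.1] [ 467.2 -411. ] 195 897 172.3
[558.3 166.2] 14 ((557.6657104492188, 166.21351623535156), (64.8103256225586, 323.5187072753906), 82.65239715576172) [[401.0, 218.0], [394.0, 155.0], [455.0, 212.0], [448.0, 149.0], [509.0, 204.0], [501.0, 141.0], [562.0, 198.0], [555.0, 135.0], [616.0, 191.0], [608.0, 127.0], [669.0, 184.0], [662.0, 120.0], [722.0, 177.0], [714.0, 114.0]]
```

Request:
{"op": "send_rows", "data": {
  "rows": [
    {"x": -1, "y": -0.5, "jaw": 0},
    {"x": -1, "y": -0.5, "jaw": 0},
    {"x": -1, "y": -0.5, "jaw": 0},
    {"x": -1, "y": -0.5, "jaw": 0},
    {"x": -1, "y": -0.5, "jaw": 0},
    {"x": -1, "y": -0.5, "jaw": 0},
    {"x": -1, "y": -0.5, "jaw": 0},
    {"x": -1, "y": -0.5, "jaw": 0},
    {"x": -1, "y": -0.5, "jaw": 0},
    {"x": -1, "y": -0.5, "jaw": 0}
  ]
}}

```text
schema error: expected keys x, y, z, ax, ay, az, jaw
```

```bash
cat > go.py <<'E'
import sys
from h import *
from scipy.spatial.transform import Rotation as Ro
o=bot.get_obs(); p=o["tool_pos"]; R=Ro.from_euler("xyz",o["tcp_rot"])
print("t",round(o["time"],2),"p",np.round(p,1),"rpy",np.round(o["tcp_rot"],3),"w",round(o["grip_width"],1),"ff",round(o["finger_force"],1),"F",np.round(o["contact_force"],1),"j6",round(o["joint_positions"][5],2))
for a in sys.argv[1:]:
    x,y,z,yaw=map(float,a.split(","))
    T=Ro.from_euler("xyz",[np.pi,0,np.radians(yaw)])
    print(a,"xyz",np.round(R.inv().apply([x,y,z]-p)/200,3),"a",np.round((R.inv()*T).as_rotvec()/np.radians(60),3))
E
python3 go.py 506.5,-195,120,166.9
```

```text
t 0.1 p [145.3 504.1 226.1] rpy [-3.14  -0.     2.861] w 91.8 ff 0.0 F [-1.2  0.2 -0.1] j6 -0.15
506.5,-195,120,166.9 xyz [-2.704 -2.858  0.534] a [-0.001 -0.    -0.05 ]
```

Request:
{"op": "send_rows", "data": {
  "rows": [
    {"x": -1, "y": -0.5, "z": 0, "ax": 0, "ay": 0, "az": 0, "jaw": 0},
    {"x": -1, "y": -0.5, "z": 0, "ax": 0, "ay": 0, "az": 0, "jaw": 0},
    {"x": -1, "y": -0.5, "z": 0, "ax": 0, "ay": 0, "az": 0, "jaw": 0},
    {"x": -1, "y": -0.5, "z": 0, "ax": 0, "ay": 0, "az": 0, "jaw": 0},
    {"x": -1, "y": -0.5, "z": 0, "ax": 0, "ay": 0, "az": 0, "jaw": 0},
    {"x": -1, "y": -0.5, "z": 0, "ax": 0, "ay": 0, "az": 0, "jaw": 0},
    {"x": -1, "y": -0.5, "z": 0, "ax": 0, "ay": 0, "az": 0, "jaw": 0},
    {"x": -1, "y": -0.5, "z": 0, "ax": 0, "ay": 0, "az": 0, "jaw": 0},
    {"x": -1, "y": -0.5, "z": 0, "ax": 0, "ay": 0, "az": 0, "jaw": 0},
    {"x": -1, "y": -0.5, "z": 0, "ax": 0, "ay": 0, "az": 0, "jaw": 0}
  ]
}}

```text
time: 1.35
tool_pos: [309.7, 353.1, 226.7]
tcp_rot: [3.142, -0.0, 2.861]
contact_force: [-0.8, -0.4, 0.4]
grip_width: 45.9
finger_force: 0.0
```

Request:
{"op": "send_rows", "data": {
  "rows": [
    {"x": -1, "y": -1, "z": 0, "ax": 0, "ay": 0, "az": 0, "jaw": 0},
    {"x": -1, "y": -1, "z": 0, "ax": 0, "ay": 0, "az": 0, "jaw": 0},
    {"x": -1, "y": -1, "z": 0, "ax": 0, "ay": 0, "az": 0, "jaw": 0},
    {"x": -1, "y": -1, "z": 0, "ax": 0, "ay": 0, "az": 0, "jaw": 0},
    {"x": -1, "y": -1, "z": 0, "ax": 0, "ay": 0, "az": 0, "jaw": 0},
    {"x": -1, "y": -1, "z": 0, "ax": 0, "ay": 0, "az": 0, "jaw": 0},
    {"x": -1, "y": -1, "z": 0, "ax": 0, "ay": 0, "az": 0, "jaw": 0},
    {"x": -1, "y": -1, "z": 0, "ax": 0, "ay": 0, "az": 0, "jaw": 0},
    {"x": -1, "y": -1, "z": 0, "ax": 0, "ay": 0, "az": 0, "jaw": 0},
    {"x": -1, "y": -1, "z": 0, "ax": 0, "ay": 0, "az": 0, "jaw": 0}
  ]
}}

```text
time: 2.6
tool_pos: [446.5, 105.9, 226.8]
tcp_rot: [3.141, 0.0, 2.862]
contact_force: [-0.1, -0.5, -0.2]
grip_width: 45.9
finger_force: 0.0
```

Request:
{"op": "send_rows", "data": {
  "rows": [
    {"x": -0.7, "y": -1, "z": 0.3, "ax": 0, "ay": 0, "az": -0.05, "jaw": 0},
    {"x": -0.7, "y": -1, "z": 0.3, "ax": 0, "ay": 0, "az": -0.05, "jaw": 0},
    {"x": -0.7, "y": -1, "z": 0.3, "ax": 0, "ay": 0, "az": -0.05, "jaw": 0},
    {"x": -0.7, "y": -1, "z": 0.3, "ax": 0, "ay": 0, "az": -0.05, "jaw": 0},
    {"x": -0.7, "y": -1, "z": 0.3, "ax": 0, "ay": 0, "az": -0.05, "jaw": 0},
    {"x": -0.7, "y": -1, "z": 0.3, "ax": 0, "ay": 0, "az": -0.05, "jaw": 0},
    {"x": -0.7, "y": -1, "z": 0.3, "ax": 0, "ay": 0, "az": -0.05, "jaw": 0},
    {"x": -0.7, "y": -1, "z": 0.3, "ax": 0, "ay": 0, "az": -0.05, "jaw": 0},
    {"x": -0.7, "y": -1, "z": 0.3, "ax": 0, "ay": 0, "az": -0.05, "jaw": 0},
    {"x": -0.7, "y": -1, "z": 0.3, "ax": 0, "ay": 0, "az": -0.05, "jaw": 0}
  ]
}}

```text
time: 3.85
tool_pos: [525.8, -125.3, 166.9]
tcp_rot: [3.142, 0.0, 2.914]
contact_force: [0.8, -0.6, -0.2]
grip_width: 45.9
finger_force: 0.0
```

```bash
python3 go.py 506.5,-195,40,166.9 506.5,-195,2,166.9
```

```text
t 3.85 p [ 525.8 -125.3  166.9] rpy [3.142 0.    2.914] w 45.9 ff 0.0 F [ 0.8 -0.6 -0.2] j6 -1.72
506.5,-195,40,166.9 xyz [ 0.015 -0.361  0.635] a [0.    0.    0.001]
506.5,-195,2,166.9 xyz [ 0.016 -0.361  0.825] a [0.    0.    0.001]
```

Request:
{"op": "send_rows", "data": {
  "rows": [
    {"x": 0.015, "y": -0.36, "z": 0.3, "ax": 0, "ay": 0, "az": 0, "jaw": 0},
    {"x": 0.015, "y": -0.36, "z": 0.4, "ax": 0, "ay": 0, "az": 0, "jaw": 0},
    {"x": 0.015, "y": -0.36, "z": 0.5, "ax": 0, "ay": 0, "az": 0, "jaw": 0},
    {"x": 0.015, "y": -0.36, "z": 0.6, "ax": 0, "ay": 0, "az": 0, "jaw": 0},
    {"x": 0.015, "y": -0.36, "z": 0.7, "ax": 0, "ay": 0, "az": 0, "jaw": 0},
    {"x": 0.015, "y": -0.36, "z": 0.75, "ax": 0, "ay": 0, "az": 0, "jaw": 0},
    {"x": 0.015, "y": -0.36, "z": 0.8, "ax": 0, "ay": 0, "az": 0, "jaw": 0},
    {"x": 0.015, "y": -0.36, "z": 0.82, "ax": 0, "ay": 0, "az": 0, "jaw": 0},
    {"x": 0.015, "y": -0.36, "z": 0.825, "ax": 0, "ay": 0, "az": 0, "jaw": 0},
    {"x": 0.015, "y": -0.36, "z": 0.825, "ax": 0, "ay": 0, "az": 0, "jaw": 0}
  ]
}}

```text
time: 5.1
tool_pos: [506.8, -195.2, 2.1]
tcp_rot: [-3.141, 0.001, 2.913]
contact_force: [-0.3, 0.8, -0.1]
grip_width: 46.2
finger_force: 0.0
```

Request:
{"op": "send_rows", "data": {
  "rows": [
    {"x": 0, "y": 0, "z": 0, "ax": 0, "ay": 0, "az": 0, "jaw": -1},
    {"x": 0, "y": 0, "z": 0, "ax": 0, "ay": 0, "az": 0, "jaw": -1},
    {"x": 0, "y": 0, "z": 0, "ax": 0, "ay": 0, "az": 0, "jaw": -1},
    {"x": 0, "y": 0, "z": 0, "ax": 0, "ay": 0, "az": 0, "jaw": -1},
    {"x": 0, "y": 0, "z": 0, "ax": 0, "ay": 0, "az": 0, "jaw": -1},
    {"x": 0, "y": 0, "z": -0.05, "ax": 0, "ay": 0, "az": 0, "jaw": -1},
    {"x": 0, "y": 0, "z": -0.2, "ax": 0, "ay": 0, "az": 0, "jaw": -1},
    {"x": 0, "y": 0, "z": -0.4, "ax": 0, "ay": 0, "az": 0, "jaw": -1},
    {"x": 0, "y": 0, "z": -0.6, "ax": 0, "ay": 0, "az": 0, "jaw": -1},
    {"x": 0, "y": 0, "z": -0.7, "ax": 0, "ay": 0, "az": 0, "jaw": -1}
  ]
}}

```text
time: 6.35
tool_pos: [507.2, -195.4, 144.6]
tcp_rot: [-3.141, 0.003, 2.913]
contact_force: [-0.6, 0.0, -1.8]
grip_width: 15.9
finger_force: 30.0
```

```bash
python3 go.py 637.8,157.7,130,82.7
python3 - <<'E'
from h import *
I,D=bot.capture("scene");cv2.imwrite("pics/s1.png",I[:,:,::-1])
E
```

```text
t 6.35 p [ 507.2 -195.4  144.6] rpy [-3.141e+00  3.000e-03  2.913e+00] w 15.9 ff 30.0 F [-0.6  0.  -1.8] j6 -1.85
637.8,157.7,130,82.7 xyz [-0.236  1.868  0.072] a [0.002 0.003 1.403]
```

View pics/s1.png

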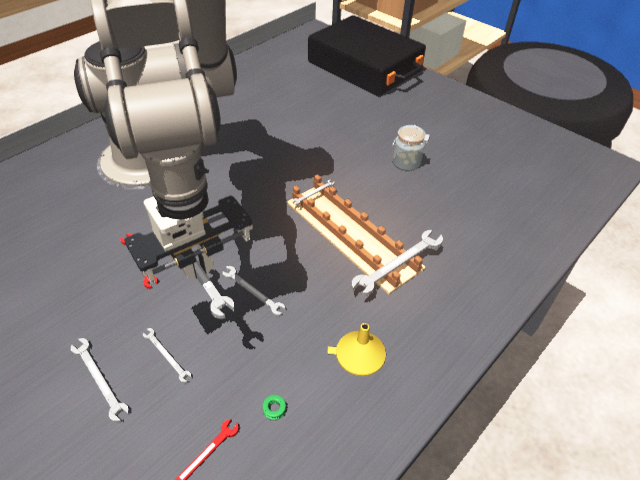

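Request:
{"op": "send_rows", "data": {
  "rows": [
    {"x": -0.02, "y": 0.1, "z": 0, "ax": 0, "ay": 0, "az": 0.08, "jaw": -1},
    {"x": -0.05, "y": 0.2, "z": 0, "ax": 0, "ay": 0, "az": 0.2, "jaw": -1},
    {"x": -0.08, "y": 0.35, "z": 0, "ax": 0, "ay": 0, "az": 0.35, "jaw": -1},
    {"x": -0.1, "y": 0.5, "z": 0, "ax": 0, "ay": 0, "az": 0.5, "jaw": -1},
    {"x": -0.15, "y": 0.65, "z": 0, "ax": 0, "ay": 0, "az": 0.65, "jaw": -1},
    {"x": -0.2, "y": 0.8, "z": 0, "ax": 0, "ay": 0, "az": 0.8, "jaw": -1},
    {"x": -0.22, "y": 0.9, "z": 0, "ax": 0, "ay": 0, "az": 0.9, "jaw": -1},
    {"x": -0.236, "y": 1, "z": 0, "ax": 0, "ay": 0, "az": 1, "jaw": -1},
    {"x": -0.236, "y": 1, "z": 0, "ax": 0, "ay": 0, "az": 1, "jaw": -1},
    {"x": -0.236, "y": 1, "z": 0, "ax": 0, "ay": 0, "az": 1, "jaw": -1}
  ]
}}

```text
time: 7.65
tool_pos: [597.3, -11.4, 141.4]
tcp_rot: [-3.141, -0.0, 1.868]
contact_force: [0.8, -1.1, -1.2]
grip_width: 15.4
finger_force: 30.0
```

```bash
python3 go.py 637.8,157.7,100,82.7
```

```text
t 7.65 p [597.3 -11.4 141.4] rpy [-3.141 -0.     1.868] w 15.4 ff 30.0 F [ 0.8 -1.1 -1.2] j6 -0.44
637.8,157.7,100,82.7 xyz [0.749 0.441 0.206] a [-0.001  0.     0.405]
```

Request:
{"op": "send_rows", "data": {
  "rows": [
    {"x": 0.1, "y": 0.05, "z": 0, "ax": 0, "ay": 0, "az": 0.06, "jaw": -1},
    {"x": 0.25, "y": 0.15, "z": 0, "ax": 0, "ay": 0, "az": 0.15, "jaw": -1},
    {"x": 0.4, "y": 0.25, "z": 0, "ax": 0, "ay": 0, "az": 0.25, "jaw": -1},
    {"x": 0.55, "y": 0.35, "z": 0, "ax": 0, "ay": 0, "az": 0.33, "jaw": -1},
    {"x": 0.68, "y": 0.42, "z": 0.05, "ax": 0, "ay": 0, "az": 0.4, "jaw": -1},
    {"x": 0.749, "y": 0.441, "z": 0.1, "ax": 0, "ay": 0, "az": 0.405, "jaw": -1},
    {"x": 0.749, "y": 0.441, "z": 0.15, "ax": 0, "ay": 0, "az": 0.405, "jaw": -1},
    {"x": 0.749, "y": 0.441, "z": 0.2, "ax": 0, "ay": 0, "az": 0.405, "jaw": -1},
    {"x": 0.749, "y": 0.441, "z": 0.2, "ax": 0, "ay": 0, "az": 0.405, "jaw": -1},
    {"x": 0.749, "y": 0.441, "z": 0.2, "ax": 0, "ay": 0, "az": 0.405, "jaw": -1}
  ]
}}

```text
time: 8.9
tool_pos: [638.9, 157.3, 102.1]
tcp_rot: [3.141, -0.0, 1.441]
contact_force: [0.7, 0.5, -1.3]
grip_width: 15.2
finger_force: 30.0
```

```bash
python3 go.py 637.8,157.7,31,82.7
python3 - <<'E'
from h import *
I,D=bot.capture("scene");cv2.imwrite("pics/s2.png",cv2.resize(I[120:330,250:500,::-1],None,fx=3,fy=3)[:600,:800])
E
```

```text
t 8.9 p [638.9 157.3 102.1] rpy [ 3.141 -0.     1.441] w 15.2 ff 30.0 F [ 0.7  0.5 -1.3] j6 0.25
637.8,157.7,31,82.7 xyz [ 0.001 -0.006  0.355] a [ 0.001 -0.    -0.002]
```

View pics/s2.png

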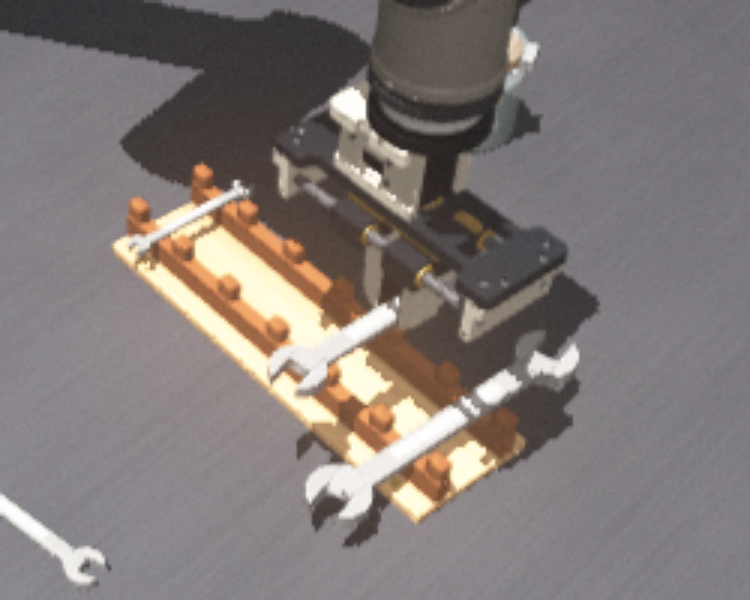

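Request:
{"op": "send_rows", "data": {
  "rows": [
    {"x": 0, "y": -0.005, "z": 0.05, "ax": 0, "ay": 0, "az": 0, "jaw": -1},
    {"x": 0, "y": -0.005, "z": 0.1, "ax": 0, "ay": 0, "az": 0, "jaw": -1},
    {"x": 0, "y": -0.005, "z": 0.15, "ax": 0, "ay": 0, "az": 0, "jaw": -1},
    {"x": 0, "y": -0.005, "z": 0.2, "ax": 0, "ay": 0, "az": 0, "jaw": -1},
    {"x": 0, "y": -0.005, "z": 0.25, "ax": 0, "ay": 0, "az": 0, "jaw": -1},
    {"x": 0, "y": -0.005, "z": 0.28, "ax": 0, "ay": 0, "az": 0, "jaw": -1},
    {"x": 0, "y": -0.005, "z": 0.31, "ax": 0, "ay": 0, "az": 0, "jaw": -1},
    {"x": 0, "y": -0.005, "z": 0.33, "ax": 0, "ay": 0, "az": 0, "jaw": -1},
    {"x": 0, "y": -0.005, "z": 0.345, "ax": 0, "ay": 0, "az": 0, "jaw": -1},
    {"x": 0, "y": -0.005, "z": 0.35, "ax": 0, "ay": 0, "az": 0, "jaw": -1}
  ]
}}

```text
time: 10.2
tool_pos: [637.6, 158.2, 31.7]
tcp_rot: [3.142, -0.0, 1.442]
contact_force: [-0.6, 0.6, -0.6]
grip_width: 15.5
finger_force: 30.0
```

```bash
python3 go.py 637.8,157.7,30,82.7
```

```text
t 10.2 p [637.6 158.2  31.7] rpy [ 3.142 -0.     1.442] w 15.5 ff 30.0 F [-0.6  0.6 -0.6] j6 0.26
637.8,157.7,30,82.7 xyz [-0.002  0.001  0.008] a [ 0.    -0.    -0.002]
```

Request:
{"op": "send_rows", "data": {
  "rows": [
    {"x": 0, "y": 0, "z": 0.006, "ax": 0, "ay": 0, "az": 0, "jaw": -1},
    {"x": 0, "y": 0, "z": 0.006, "ax": 0, "ay": 0, "az": 0, "jaw": -0.6},
    {"x": 0, "y": 0, "z": 0.006, "ax": 0, "ay": 0, "az": 0, "jaw": -0.4},
    {"x": 0, "y": 0, "z": 0.006, "ax": 0, "ay": 0, "az": 0, "jaw": -0.4},
    {"x": 0, "y": 0, "z": 0.006, "ax": 0, "ay": 0, "az": 0, "jaw": -0.4},
    {"x": 0, "y": 0, "z": -0.05, "ax": 0, "ay": 0, "az": 0, "jaw": -0.4},
    {"x": 0, "y": 0, "z": -0.15, "ax": 0, "ay": 0, "az": 0, "jaw": -0.4},
    {"x": 0, "y": 0, "z": -0.3, "ax": 0, "ay": 0, "az": 0, "jaw": -0.4},
    {"x": 0, "y": 0, "z": -0.5, "ax": 0, "ay": 0, "az": 0, "jaw": 0},
    {"x": 0, "y": 0, "z": -0.6, "ax": 0, "ay": 0, "az": 0, "jaw": 0}
  ]
}}

```text
time: 11.45
tool_pos: [638.7, 158.4, 155.4]
tcp_rot: [3.137, -0.001, 1.442]
contact_force: [-0.1, 1.0, -0.4]
grip_width: 42.6
finger_force: 0.0
```

```bash
python3 go.py 466.7,-411,130,172.3
```

```text
t 11.45 p [638.7 158.4 155.4] rpy [ 3.137e+00 -1.000e-03  1.442e+00] w 42.6 ff 0.0 F [-0.1  1.  -0.4] j6 0.26
466.7,-411,130,172.3 xyz [-2.934 -0.487  0.121] a [ 0.004  0.002 -1.495]
```

Request:
{"op": "send_rows", "data": {
  "rows": [
    {"x": -0.25, "y": -0.04, "z": 0, "ax": 0, "ay": 0, "az": 0, "jaw": 0},
    {"x": -0.5, "y": -0.08, "z": 0, "ax": 0, "ay": 0, "az": 0, "jaw": 0},
    {"x": -0.75, "y": -0.12, "z": 0, "ax": 0, "ay": 0, "az": 0, "jaw": 0},
    {"x": -1, "y": -0.165, "z": 0, "ax": 0, "ay": 0, "az": 0, "jaw": 0},
    {"x": -1, "y": -0.165, "z": 0, "ax": 0, "ay": 0, "az": 0, "jaw": 0},
    {"x": -1, "y": -0.165, "z": 0, "ax": 0, "ay": 0, "az": 0, "jaw": 0},
    {"x": -1, "y": -0.165, "z": 0, "ax": 0, "ay": 0, "az": 0, "jaw": 0},
    {"x": -1, "y": -0.165, "z": 0, "ax": 0, "ay": 0, "az": 0, "jaw": 0},
    {"x": -1, "y": -0.165, "z": 0, "ax": 0, "ay": 0, "az": 0, "jaw": 0},
    {"x": -1, "y": -0.165, "z": 0, "ax": 0, "ay": 0, "az": 0, "jaw": 0}
  ]
}}

```text
time: 12.7
tool_pos: [579.2, -35.6, 151.6]
tcp_rot: [-3.141, -0.0, 1.442]
contact_force: [0.5, -0.2, 0.8]
grip_width: 45.6
finger_force: 0.0
```

Request:
{"op": "send_rows", "data": {
  "rows": [
    {"x": -0.25, "y": -0.04, "z": 0, "ax": 0, "ay": 0, "az": 0, "jaw": 0},
    {"x": -0.5, "y": -0.08, "z": 0, "ax": 0, "ay": 0, "az": 0, "jaw": 0},
    {"x": -0.75, "y": -0.12, "z": 0, "ax": 0, "ay": 0, "az": 0, "jaw": 0},
    {"x": -1, "y": -0.165, "z": 0, "ax": 0, "ay": 0, "az": 0, "jaw": 0},
    {"x": -1, "y": -0.165, "z": 0, "ax": 0, "ay": 0, "az": 0, "jaw": 0},
    {"x": -1, "y": -0.165, "z": 0, "ax": 0, "ay": 0, "az": 0, "jaw": 0},
    {"x": -1, "y": -0.165, "z": 0, "ax": 0, "ay": 0, "az": 0, "jaw": 0},
    {"x": -1, "y": -0.165, "z": 0, "ax": 0, "ay": 0, "az": 0, "jaw": 0},
    {"x": -1, "y": -0.165, "z": 0, "ax": 0, "ay": 0, "az": 0, "jaw": 0},
    {"x": -1, "y": -0.165, "z": 0, "ax": 0, "ay": 0, "az": 0, "jaw": 0}
  ]
}}

```text
time: 13.95
tool_pos: [520.9, -229.7, 151.7]
tcp_rot: [3.142, -0.0, 1.442]
contact_force: [0.2, -0.6, 0.1]
grip_width: 45.9
finger_force: 0.0
```

Request:
{"op": "send_rows", "data": {
  "rows": [
    {"x": -0.2, "y": -0.04, "z": 0, "ax": 0, "ay": 0, "az": -0.15, "jaw": 0},
    {"x": -0.4, "y": -0.08, "z": 0, "ax": 0, "ay": 0, "az": -0.3, "jaw": 0},
    {"x": -0.6, "y": -0.1, "z": 0, "ax": 0, "ay": 0, "az": -0.45, "jaw": 0},
    {"x": -0.8, "y": -0.13, "z": 0, "ax": 0, "ay": 0, "az": -0.6, "jaw": 0},
    {"x": -0.93, "y": -0.157, "z": 0, "ax": 0, "ay": 0, "az": -0.75, "jaw": 0},
    {"x": -0.93, "y": -0.157, "z": 0, "ax": 0, "ay": 0, "az": -0.9, "jaw": 0},
    {"x": -0.93, "y": -0.157, "z": 0, "ax": 0, "ay": 0, "az": -1, "jaw": 0},
    {"x": -0.93, "y": -0.157, "z": 0, "ax": 0, "ay": 0, "az": -1, "jaw": 0},
    {"x": -0.93, "y": -0.157, "z": 0, "ax": 0, "ay": 0, "az": -1, "jaw": 0},
    {"x": -0.93, "y": -0.157, "z": 0, "ax": 0, "ay": 0, "az": -1, "jaw": 0}
  ]
}}

```text
time: 15.2
tool_pos: [465.8, -410.3, 151.7]
tcp_rot: [3.142, 0.0, 2.488]
contact_force: [-0.2, 1.0, 0.1]
grip_width: 46.4
finger_force: 0.0
```

```bash
python3 go.py 466.7,-411,2,172.3
python3 - <<'E'
from m import *
I,D=bot.capture("top");cv2.imwrite("pics/t2.png",cv2.resize(I[130:330,210:510,::-1],None,fx=2.6,fy=2.6))
for b in blobs("top",I):print(*b)
for b in blobs("top",I,(380,750,60,300),34):print("rack",*b)
E
```

```text
t 15.2 p [ 465.8 -410.3  151.7] rpy [3.142 0.    2.488] w 46.4 ff 0.0 F [-0.2  1.   0.1] j6 -1.76
466.7,-411,2,172.3 xyz [-0.006 -0.     0.748] a [ 0.     0.    -0.496]
[517.1 -90.6] [517.9 -90.9] 166 393 1.4
[ 513.5 -301.4] [ 517.7 -299.8] 141 255 176.1
[ 444.9 -442.5] [ 440.1 -450.6] 112 362 124.2
[ 344.6 -127.2] [ 351.4 -120.9] 180 395 130.2
rack [694.  154.1] [695.2 155. ] 245 649 82.0
```

View pics/t2.png

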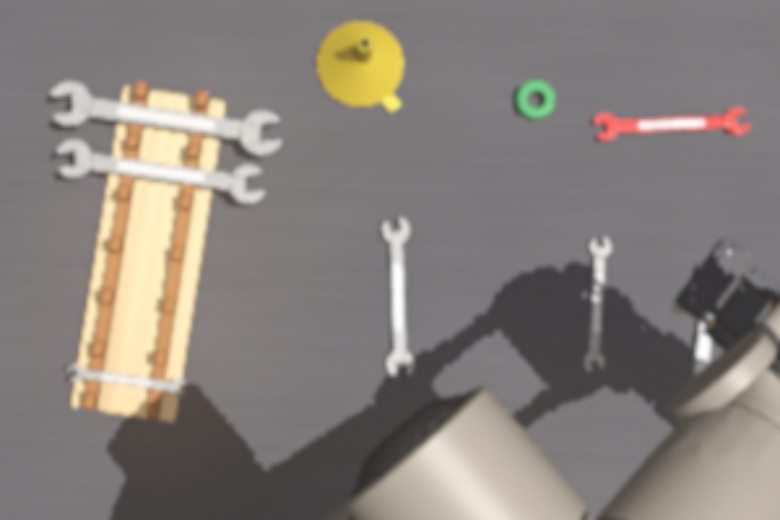

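Request:
{"op": "send_rows", "data": {
  "rows": [
    {"x": -0.005, "y": 0, "z": 0.1, "ax": 0, "ay": 0, "az": -0.15, "jaw": 0},
    {"x": -0.005, "y": 0, "z": 0.2, "ax": 0, "ay": 0, "az": -0.3, "jaw": 0},
    {"x": -0.005, "y": 0, "z": 0.3, "ax": 0, "ay": 0, "az": -0.45, "jaw": 0},
    {"x": -0.005, "y": 0, "z": 0.45, "ax": 0, "ay": 0, "az": -0.496, "jaw": 0},
    {"x": -0.005, "y": 0, "z": 0.55, "ax": 0, "ay": 0, "az": -0.496, "jaw": 0},
    {"x": -0.005, "y": 0, "z": 0.65, "ax": 0, "ay": 0, "az": -0.496, "jaw": 0},
    {"x": -0.005, "y": 0, "z": 0.71, "ax": 0, "ay": 0, "az": -0.496, "jaw": 0},
    {"x": -0.005, "y": 0, "z": 0.74, "ax": 0, "ay": 0, "az": -0.496, "jaw": 0},
    {"x": -0.005, "y": 0, "z": 0.748, "ax": 0, "ay": 0, "az": -0.496, "jaw": 0},
    {"x": -0.005, "y": 0, "z": 0.748, "ax": 0, "ay": 0, "az": -0.496, "jaw": 0}
  ]
}}

```text
time: 16.5
tool_pos: [466.7, -411.3, 2.6]
tcp_rot: [-3.141, 0.001, 3.008]
contact_force: [0.4, 0.5, -0.1]
grip_width: 45.7
finger_force: 0.0
```

Request:
{"op": "send_rows", "data": {
  "rows": [
    {"x": 0, "y": 0, "z": 0, "ax": 0, "ay": 0, "az": 0, "jaw": -1},
    {"x": 0, "y": 0, "z": 0, "ax": 0, "ay": 0, "az": 0, "jaw": -1},
    {"x": 0, "y": 0, "z": 0, "ax": 0, "ay": 0, "az": 0, "jaw": -1},
    {"x": 0, "y": 0, "z": 0, "ax": 0, "ay": 0, "az": 0, "jaw": -1},
    {"x": 0, "y": 0, "z": 0, "ax": 0, "ay": 0, "az": 0, "jaw": -1},
    {"x": 0, "y": 0, "z": -0.05, "ax": 0, "ay": 0, "az": 0, "jaw": -1},
    {"x": 0, "y": 0, "z": -0.2, "ax": 0, "ay": 0, "az": 0, "jaw": -1},
    {"x": 0, "y": 0, "z": -0.4, "ax": 0, "ay": 0, "az": 0, "jaw": -1},
    {"x": 0, "y": 0, "z": -0.6, "ax": 0, "ay": 0, "az": 0, "jaw": -1},
    {"x": 0, "y": 0, "z": -0.7, "ax": 0, "ay": 0, "az": 0, "jaw": -1}
  ]
}}

```text
time: 17.75
tool_pos: [467.1, -411.8, 145.3]
tcp_rot: [-3.139, 0.003, 3.008]
contact_force: [-0.3, -0.1, -0.9]
grip_width: 13.4
finger_force: 30.0
```

```bash
python3 go.py 584.3,164.6,140,172.3
```

```text
t 17.75 p [ 467.1 -411.8  145.3] rpy [-3.139e+00  3.000e-03  3.008e+00] w 13.4 ff 30.0 F [-0.3 -0.1 -0.9] j6 -2.28
584.3,164.6,140,172.3 xyz [-0.198  2.935  0.019] a [-0.003  0.003  0.001]
```

Request:
{"op": "send_rows", "data": {
  "rows": [
    {"x": -0.01, "y": 0.1, "z": 0, "ax": 0, "ay": 0, "az": 0, "jaw": -1},
    {"x": -0.02, "y": 0.25, "z": 0, "ax": 0, "ay": 0, "az": 0, "jaw": -1},
    {"x": -0.03, "y": 0.45, "z": 0, "ax": 0, "ay": 0, "az": 0, "jaw": -1},
    {"x": -0.04, "y": 0.65, "z": 0, "ax": 0, "ay": 0, "az": 0, "jaw": -1},
    {"x": -0.06, "y": 0.85, "z": 0, "ax": 0, "ay": 0, "az": 0, "jaw": -1},
    {"x": -0.07, "y": 0.95, "z": 0, "ax": 0, "ay": 0, "az": 0, "jaw": -1},
    {"x": -0.07, "y": 1, "z": 0, "ax": 0, "ay": 0, "az": 0, "jaw": -1},
    {"x": -0.07, "y": 1, "z": 0, "ax": 0, "ay": 0, "az": 0, "jaw": -1},
    {"x": -0.07, "y": 1, "z": 0, "ax": 0, "ay": 0, "az": 0, "jaw": -1},
    {"x": -0.07, "y": 1, "z": 0, "ax": 0, "ay": 0, "az": 0, "jaw": -1}
  ]
}}

```text
time: 19.0
tool_pos: [506.7, -215.6, 142.0]
tcp_rot: [-3.141, 0.0, 3.007]
contact_force: [-0.9, -0.3, -0.5]
grip_width: 13.7
finger_force: 30.0
```

Request:
{"op": "send_rows", "data": {
  "rows": [
    {"x": -0.01, "y": 0.1, "z": 0, "ax": 0, "ay": 0, "az": 0, "jaw": -1},
    {"x": -0.02, "y": 0.25, "z": 0, "ax": 0, "ay": 0, "az": 0, "jaw": -1},
    {"x": -0.03, "y": 0.45, "z": 0, "ax": 0, "ay": 0, "az": 0, "jaw": -1},
    {"x": -0.04, "y": 0.65, "z": 0, "ax": 0, "ay": 0, "az": 0, "jaw": -1},
    {"x": -0.06, "y": 0.85, "z": 0, "ax": 0, "ay": 0, "az": 0, "jaw": -1},
    {"x": -0.07, "y": 0.95, "z": 0, "ax": 0, "ay": 0, "az": 0, "jaw": -1},
    {"x": -0.07, "y": 1, "z": 0, "ax": 0, "ay": 0, "az": 0, "jaw": -1},
    {"x": -0.07, "y": 1, "z": 0, "ax": 0, "ay": 0, "az": 0, "jaw": -1},
    {"x": -0.07, "y": 1, "z": 0, "ax": 0, "ay": 0, "az": 0, "jaw": -1},
    {"x": -0.07, "y": 1, "z": 0, "ax": 0, "ay": 0, "az": 0, "jaw": -1}
  ]
}}

```text
time: 20.25
tool_pos: [547.2, -19.2, 142.1]
tcp_rot: [-3.142, -0.0, 3.007]
contact_force: [-0.3, -0.1, -1.7]
grip_width: 13.7
finger_force: 30.0
```

Request:
{"op": "send_rows", "data": {
  "rows": [
    {"x": -0.01, "y": 0.1, "z": 0, "ax": 0, "ay": 0, "az": 0.08, "jaw": -1},
    {"x": -0.02, "y": 0.25, "z": 0, "ax": 0, "ay": 0, "az": 0.2, "jaw": -1},
    {"x": -0.03, "y": 0.4, "z": 0, "ax": 0, "ay": 0, "az": 0.35, "jaw": -1},
    {"x": -0.04, "y": 0.6, "z": 0, "ax": 0, "ay": 0, "az": 0.5, "jaw": -1},
    {"x": -0.05, "y": 0.75, "z": 0, "ax": 0, "ay": 0, "az": 0.65, "jaw": -1},
    {"x": -0.06, "y": 0.88, "z": 0, "ax": 0, "ay": 0, "az": 0.8, "jaw": -1},
    {"x": -0.06, "y": 0.93, "z": 0, "ax": 0, "ay": 0, "az": 0.95, "jaw": -1},
    {"x": -0.06, "y": 0.935, "z": 0, "ax": 0, "ay": 0, "az": 1, "jaw": -1},
    {"x": -0.06, "y": 0.935, "z": 0, "ax": 0, "ay": 0, "az": 1, "jaw": -1},
    {"x": -0.06, "y": 0.935, "z": 0, "ax": 0, "ay": 0, "az": 1, "jaw": -1}
  ]
}}

```text
time: 21.5
tool_pos: [584.1, 164.9, 142.1]
tcp_rot: [-3.141, -0.0, 1.962]
contact_force: [0.6, -0.8, -1.3]
grip_width: 13.4
finger_force: 30.0
```

```bash
python3 go.py 584.3,164.6,80,82.7
```

```text
t 21.5 p [584.1 164.9 142.1] rpy [-3.141 -0.     1.962] w 13.4 ff 30.0 F [ 0.6 -0.8 -1.3] j6 -0.24
584.3,164.6,80,82.7 xyz [-0.002  0.     0.31 ] a [-0.    -0.     0.495]
```

Request:
{"op": "send_rows", "data": {
  "rows": [
    {"x": 0, "y": 0, "z": 0, "ax": 0, "ay": 0, "az": 0.1, "jaw": -1},
    {"x": 0, "y": 0, "z": 0, "ax": 0, "ay": 0, "az": 0.25, "jaw": -1},
    {"x": 0, "y": 0, "z": 0, "ax": 0, "ay": 0, "az": 0.4, "jaw": -1},
    {"x": 0, "y": 0, "z": 0.05, "ax": 0, "ay": 0, "az": 0.495, "jaw": -1},
    {"x": 0, "y": 0, "z": 0.1, "ax": 0, "ay": 0, "az": 0.495, "jaw": -1},
    {"x": 0, "y": 0, "z": 0.2, "ax": 0, "ay": 0, "az": 0.495, "jaw": -1},
    {"x": 0, "y": 0, "z": 0.28, "ax": 0, "ay": 0, "az": 0.495, "jaw": -1},
    {"x": 0, "y": 0, "z": 0.33, "ax": 0, "ay": 0, "az": 0.495, "jaw": -1},
    {"x": 0, "y": 0, "z": 0.35, "ax": 0, "ay": 0, "az": 0.495, "jaw": -1},
    {"x": 0, "y": 0, "z": 0.35, "ax": 0, "ay": 0, "az": 0.495, "jaw": -1}
  ]
}}

```text
time: 22.75
tool_pos: [584.2, 165.5, 72.2]
tcp_rot: [3.141, -0.0, 1.443]
contact_force: [-0.8, 0.0, -0.5]
grip_width: 13.2
finger_force: 30.0
```

```bash
python3 go.py 584.3,164.6,31.5,82.7
```

```text
t 22.75 p [584.2 165.5  72.2] rpy [ 3.141 -0.     1.443] w 13.2 ff 30.0 F [-0.8  0.  -0.5] j6 0.28
584.3,164.6,31.5,82.7 xyz [-0.004  0.001  0.203] a [ 0. -0. -0.]
```

Lower, then release and rise (second call).

Request:
{"op": "send_rows", "data": {
  "rows": [
    {"x": -0.003, "y": 0, "z": 0.05, "ax": 0, "ay": 0, "az": 0, "jaw": -1},
    {"x": -0.003, "y": 0, "z": 0.1, "ax": 0, "ay": 0, "az": 0, "jaw": -1},
    {"x": -0.003, "y": 0, "z": 0.14, "ax": 0, "ay": 0, "az": 0, "jaw": -1},
    {"x": -0.003, "y": 0, "z": 0.17, "ax": 0, "ay": 0, "az": 0, "jaw": -1},
    {"x": -0.003, "y": 0, "z": 0.19, "ax": 0, "ay": 0, "az": 0, "jaw": -1},
    {"x": -0.003, "y": 0, "z": 0.2, "ax": 0, "ay": 0, "az": 0, "jaw": -1},
    {"x": -0.003, "y": 0, "z": 0.203, "ax": 0, "ay": 0, "az": 0, "jaw": -1},
    {"x": -0.003, "y": 0, "z": 0.203, "ax": 0, "ay": 0, "az": 0, "jaw": -1},
    {"x": -0.003, "y": 0, "z": 0.203, "ax": 0, "ay": 0, "az": 0, "jaw": -1},
    {"x": -0.003, "y": 0, "z": 0.203, "ax": 0, "ay": 0, "az": 0, "jaw": -1}
  ]
}}

```text
time: 24.0
tool_pos: [584.0, 164.9, 31.7]
tcp_rot: [3.141, -0.0, 1.443]
contact_force: [-0.2, -0.5, -1.3]
grip_width: 13.4
finger_force: 30.0
```

Request:
{"op": "send_rows", "data": {
  "rows": [
    {"x": 0, "y": 0, "z": 0.002, "ax": 0, "ay": 0, "az": 0, "jaw": -0.7},
    {"x": 0, "y": 0, "z": 0.002, "ax": 0, "ay": 0, "az": 0, "jaw": -0.45},
    {"x": 0, "y": 0, "z": 0.002, "ax": 0, "ay": 0, "az": 0, "jaw": -0.45},
    {"x": 0, "y": 0, "z": 0.002, "ax": 0, "ay": 0, "az": 0, "jaw": -0.45},
    {"x": 0, "y": 0, "z": 0.002, "ax": 0, "ay": 0, "az": 0, "jaw": -0.45},
    {"x": 0, "y": 0, "z": -0.05, "ax": 0, "ay": 0, "az": 0, "jaw": -0.45},
    {"x": 0, "y": 0, "z": -0.15, "ax": 0, "ay": 0, "az": 0, "jaw": -0.45},
    {"x": 0, "y": 0, "z": -0.3, "ax": 0, "ay": 0, "az": 0, "jaw": -0.45},
    {"x": 0, "y": 0, "z": -0.5, "ax": 0, "ay": 0, "az": 0, "jaw": 0},
    {"x": 0, "y": 0, "z": -0.6, "ax": 0, "ay": 0, "az": 0, "jaw": 0}
  ]
}}

```text
time: 25.25
tool_pos: [584.9, 165.0, 154.9]
tcp_rot: [3.138, -0.001, 1.443]
contact_force: [0.1, -0.9, -0.3]
grip_width: 40.8
finger_force: 0.0
```

```bash
python3 go.py 515,-91,2,2.2
```

```text
t 25.25 p [584.9 165.  154.9] rpy [ 3.138e+00 -1.000e-03  1.443e+00] w 40.8 ff 0.0 F [ 0.1 -0.9 -0.3] j6 0.28
515,-91,2,2.2 xyz [-1.315 -0.187  0.762] a [ 0.002 -0.004  1.341]
```

Request:
{"op": "send_rows", "data": {
  "rows": [
    {"x": -0.2, "y": -0.04, "z": 0, "ax": 0, "ay": 0, "az": 0, "jaw": 0},
    {"x": -0.45, "y": -0.08, "z": 0, "ax": 0, "ay": 0, "az": 0, "jaw": 0},
    {"x": -0.7, "y": -0.12, "z": 0, "ax": 0, "ay": 0, "az": 0, "jaw": 0},
    {"x": -0.9, "y": -0.165, "z": 0, "ax": 0, "ay": 0, "az": 0, "jaw": 0},
    {"x": -1, "y": -0.187, "z": 0, "ax": 0, "ay": 0, "az": 0, "jaw": 0},
    {"x": -1, "y": -0.187, "z": 0, "ax": 0, "ay": 0, "az": 0.15, "jaw": 0},
    {"x": -1, "y": -0.187, "z": 0, "ax": 0, "ay": 0, "az": 0.3, "jaw": 0},
    {"x": -1, "y": -0.187, "z": 0, "ax": 0, "ay": 0, "az": 0.45, "jaw": 0},
    {"x": -1, "y": -0.187, "z": 0, "ax": 0, "ay": 0, "az": 0.5, "jaw": 0},
    {"x": -1, "y": -0.187, "z": 0, "ax": 0, "ay": 0, "az": 0.5, "jaw": 0}
  ]
}}

```text
time: 26.5
tool_pos: [521.5, -28.8, 152.2]
tcp_rot: [3.141, -0.0, 0.92]
contact_force: [-0.2, -0.2, -0.8]
grip_width: 46.1
finger_force: 0.0
```

```bash
python3 go.py 515,-91,60,2.2
```

```text
t 26.5 p [521.5 -28.8 152.2] rpy [ 3.141 -0.     0.92 ] w 46.1 ff 0.0 F [-0.2 -0.2 -0.8] j6 0.45
515,-91,60,2.2 xyz [-0.267  0.162  0.461] a [ 0.001 -0.001  0.842]
```

Request:
{"op": "send_rows", "data": {
  "rows": [
    {"x": -0.1, "y": 0.06, "z": 0.05, "ax": 0, "ay": 0, "az": 0.16, "jaw": 0},
    {"x": -0.2, "y": 0.12, "z": 0.12, "ax": 0, "ay": 0, "az": 0.33, "jaw": 0},
    {"x": -0.267, "y": 0.162, "z": 0.2, "ax": 0, "ay": 0, "az": 0.5, "jaw": 0},
    {"x": -0.267, "y": 0.162, "z": 0.27, "ax": 0, "ay": 0, "az": 0.67, "jaw": 0},
    {"x": -0.267, "y": 0.162, "z": 0.35, "ax": 0, "ay": 0, "az": 0.842, "jaw": 0},
    {"x": -0.267, "y": 0.162, "z": 0.45, "ax": 0, "ay": 0, "az": 0.842, "jaw": 0},
    {"x": -0.267, "y": 0.162, "z": 0.57, "ax": 0, "ay": 0, "az": 0.842, "jaw": 0},
    {"x": -0.267, "y": 0.162, "z": 0.68, "ax": 0, "ay": 0, "az": 0.842, "jaw": 0},
    {"x": -0.267, "y": 0.162, "z": 0.74, "ax": 0, "ay": 0, "az": 0.842, "jaw": 0},
    {"x": -0.267, "y": 0.162, "z": 0.75, "ax": 0, "ay": 0, "az": 0.842, "jaw": 0}
  ]
}}

```text
time: 27.75
tool_pos: [514.6, -90.8, 1.2]
tcp_rot: [-3.141, 0.001, 0.038]
contact_force: [-0.4, -0.8, 0.5]
grip_width: 45.8
finger_force: 0.0
```

Request:
{"op": "send_rows", "data": {
  "rows": [
    {"x": 0, "y": 0, "z": 0, "ax": 0, "ay": 0, "az": 0, "jaw": 0},
    {"x": 0, "y": 0, "z": 0, "ax": 0, "ay": 0, "az": 0, "jaw": -1},
    {"x": 0, "y": 0, "z": 0, "ax": 0, "ay": 0, "az": 0, "jaw": -1},
    {"x": 0, "y": 0, "z": 0, "ax": 0, "ay": 0, "az": 0, "jaw": -1},
    {"x": 0, "y": 0, "z": 0, "ax": 0, "ay": 0, "az": 0, "jaw": -1},
    {"x": 0, "y": 0, "z": 0, "ax": 0, "ay": 0, "az": 0, "jaw": -1},
    {"x": 0, "y": 0, "z": 0, "ax": 0, "ay": 0, "az": 0, "jaw": -1},
    {"x": 0, "y": 0, "z": 0, "ax": 0, "ay": 0, "az": 0, "jaw": -1},
    {"x": 0, "y": 0, "z": 0, "ax": 0, "ay": 0, "az": 0, "jaw": -1},
    {"x": 0, "y": 0, "z": 0, "ax": 0, "ay": 0, "az": 0, "jaw": -1}
  ]
}}

```text
time: 29.0
tool_pos: [514.8, -90.8, 1.6]
tcp_rot: [-3.142, -0.0, 0.038]
contact_force: [-0.8, -0.3, 3.1]
grip_width: 11.0
finger_force: 30.0
```

Request:
{"op": "send_rows", "data": {
  "rows": [
    {"x": 0, "y": 0, "z": -0.05, "ax": 0, "ay": 0, "az": 0, "jaw": -1},
    {"x": 0, "y": 0, "z": -0.15, "ax": 0, "ay": 0, "az": 0, "jaw": -1},
    {"x": 0, "y": 0, "z": -0.3, "ax": 0, "ay": 0, "az": 0, "jaw": -1},
    {"x": 0, "y": 0, "z": -0.45, "ax": 0, "ay": 0, "az": 0, "jaw": -1},
    {"x": 0, "y": 0, "z": -0.6, "ax": 0, "ay": 0, "az": -0.1, "jaw": -1},
    {"x": 0, "y": 0, "z": -0.7, "ax": 0, "ay": 0, "az": -0.25, "jaw": -1},
    {"x": 0, "y": 0, "z": -0.7, "ax": 0, "ay": 0, "az": -0.4, "jaw": -1},
    {"x": 0, "y": 0, "z": -0.7, "ax": 0, "ay": 0, "az": -0.5, "jaw": -1},
    {"x": 0, "y": 0, "z": -0.7, "ax": 0, "ay": 0, "az": -0.5, "jaw": -1},
    {"x": 0, "y": 0, "z": -0.7, "ax": 0, "ay": 0, "az": -0.5, "jaw": -1}
  ]
}}

```text
time: 30.25
tool_pos: [514.7, -90.8, 141.6]
tcp_rot: [-3.141, -0.0, 0.559]
contact_force: [-0.4, -0.9, -0.6]
grip_width: 11.5
finger_force: 30.0
```

```bash
python3 go.py 530.7,171.4,140,82.7
python3 - <<'E'
from m import *
I,D=bot.capture("top");cv2.imwrite("pics/t3.png",cv2.resize(I[130:330,210:510,::-1],None,fx=2.6,fy=2.6))
for b in blobs("top",I):print(*b)
for b in blobs("top",I,(380,750,60,300),34):print("rack",*b)
E
```

```text
t 30.25 p [514.7 -90.8 141.6] rpy [-3.141 -0.     0.559] w 11.5 ff 30.0 F [-0.4 -0.9 -0.6] j6 0.69
530.7,171.4,140,82.7 xyz [ 0.763 -1.069  0.008] a [-0.    -0.    -0.844]
[608.4 -81.2] [609.  -81.4] 101 252 161.1
[ 560.5 -224.9] [ 561.2 -224.8] 101 256 162.8
[ 578.4 -150.8] [ 578.9 -153.5] 112 239 71.9
[ 513.4 -300.1] [ 513.  -299.7] 141 290 176.4
[437.1 -27.8] [439.4 -27.8] 106 302 160.7
[ 392.4 -182. ] [ 394.9 -182.9] 87 223 164.2
rack [694.  154.1] [695.6 154.4] 245 670 82.0
```

View pics/t3.png

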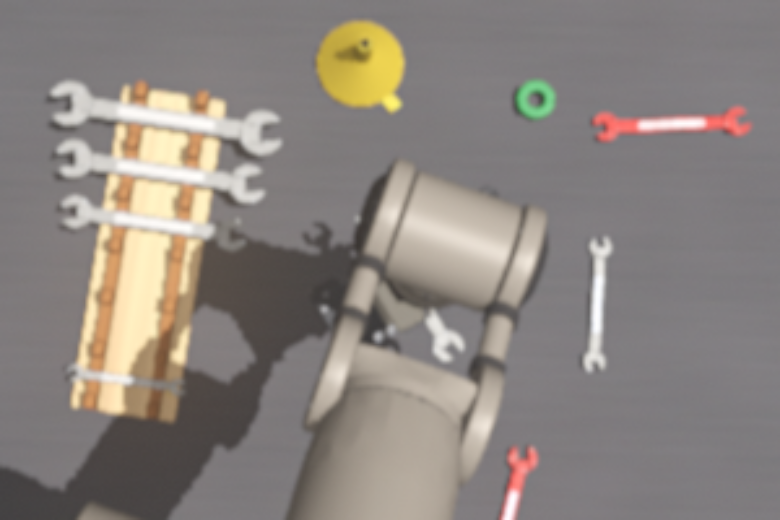

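Request:
{"op": "send_rows", "data": {
  "rows": [
    {"x": 0.05, "y": -0.07, "z": 0, "ax": 0, "ay": 0, "az": -0.06, "jaw": -1},
    {"x": 0.15, "y": -0.2, "z": 0, "ax": 0, "ay": 0, "az": -0.16, "jaw": -1},
    {"x": 0.3, "y": -0.4, "z": 0, "ax": 0, "ay": 0, "az": -0.3, "jaw": -1},
    {"x": 0.45, "y": -0.6, "z": 0, "ax": 0, "ay": 0, "az": -0.45, "jaw": -1},
    {"x": 0.6, "y": -0.8, "z": 0, "ax": 0, "ay": 0, "az": -0.6, "jaw": -1},
    {"x": 0.7, "y": -0.92, "z": 0, "ax": 0, "ay": 0, "az": -0.74, "jaw": -1},
    {"x": 0.763, "y": -1, "z": 0, "ax": 0, "ay": 0, "az": -0.844, "jaw": -1},
    {"x": 0.763, "y": -1, "z": 0, "ax": 0, "ay": 0, "az": -0.844, "jaw": -1},
    {"x": 0.763, "y": -1, "z": 0, "ax": 0, "ay": 0, "az": -0.844, "jaw": -1},
    {"x": 0.763, "y": -1, "z": 0, "ax": 0, "ay": 0, "az": -0.844, "jaw": -1}
  ]
}}

```text
time: 31.55
tool_pos: [537.4, 159.1, 141.5]
tcp_rot: [-3.141, 0.0, 1.443]
contact_force: [0.4, -0.1, -1.4]
grip_width: 11.4
finger_force: 30.0
```

```bash
python3 go.py 530.7,171.4,30.5,82.7
```

```text
t 31.55 p [537.4 159.1 141.5] rpy [-3.141  0.     1.443] w 11.4 ff 30.0 F [ 0.4 -0.1 -1.4] j6 0.28
530.7,171.4,30.5,82.7 xyz [ 0.057 -0.041  0.555] a [-0.  0.  0.]
```

Request:
{"op": "send_rows", "data": {
  "rows": [
    {"x": 0.03, "y": -0.02, "z": 0, "ax": 0, "ay": 0, "az": 0, "jaw": -1},
    {"x": 0.057, "y": -0.041, "z": 0.05, "ax": 0, "ay": 0, "az": 0, "jaw": -1},
    {"x": 0.057, "y": -0.041, "z": 0.15, "ax": 0, "ay": 0, "az": 0, "jaw": -1},
    {"x": 0.057, "y": -0.041, "z": 0.25, "ax": 0, "ay": 0, "az": 0, "jaw": -1},
    {"x": 0.057, "y": -0.041, "z": 0.35, "ax": 0, "ay": 0, "az": 0, "jaw": -1},
    {"x": 0.057, "y": -0.041, "z": 0.43, "ax": 0, "ay": 0, "az": 0, "jaw": -1},
    {"x": 0.057, "y": -0.041, "z": 0.49, "ax": 0, "ay": 0, "az": 0, "jaw": -1},
    {"x": 0.057, "y": -0.041, "z": 0.53, "ax": 0, "ay": 0, "az": 0, "jaw": -1},
    {"x": 0.057, "y": -0.041, "z": 0.55, "ax": 0, "ay": 0, "az": 0, "jaw": -1},
    {"x": 0.057, "y": -0.041, "z": 0.555, "ax": 0, "ay": 0, "az": 0, "jaw": -1}
  ]
}}

```text
time: 32.8
tool_pos: [531.0, 172.1, 30.6]
tcp_rot: [3.141, -0.0, 1.445]
contact_force: [0.1, -1.2, 0.1]
grip_width: 11.6
finger_force: 30.0
```

Request:
{"op": "send_rows", "data": {
  "rows": [
    {"x": 0, "y": 0, "z": 0, "ax": 0, "ay": 0, "az": 0, "jaw": -1},
    {"x": 0, "y": 0, "z": 0, "ax": 0, "ay": 0, "az": 0, "jaw": -0.7},
    {"x": 0, "y": 0, "z": 0, "ax": 0, "ay": 0, "az": 0, "jaw": -0.45},
    {"x": 0, "y": 0, "z": 0, "ax": 0, "ay": 0, "az": 0, "jaw": -0.45},
    {"x": 0, "y": 0, "z": 0, "ax": 0, "ay": 0, "az": 0, "jaw": -0.45},
    {"x": 0, "y": 0, "z": -0.05, "ax": 0, "ay": 0, "az": 0, "jaw": -0.45},
    {"x": 0, "y": 0, "z": -0.15, "ax": 0, "ay": 0, "az": 0, "jaw": -0.45},
    {"x": 0, "y": 0, "z": -0.3, "ax": 0, "ay": 0, "az": 0, "jaw": -0.45},
    {"x": 0, "y": 0, "z": -0.5, "ax": 0, "ay": 0, "az": 0, "jaw": 0},
    {"x": 0, "y": 0, "z": -0.6, "ax": 0, "ay": 0, "az": 0, "jaw": 0}
  ]
}}

```text
time: 34.05
tool_pos: [531.7, 172.2, 153.6]
tcp_rot: [3.138, -0.001, 1.445]
contact_force: [0.6, 0.0, -1.9]
grip_width: 41.0
finger_force: 0.0
```

```bash
python3 go.py 513,-299.8,150,176.4
```

```text
t 34.05 p [531.7 172.2 153.6] rpy [ 3.138e+00 -1.000e-03  1.445e+00] w 41.0 ff 0.0 F [ 0.6  0.  -1.9] j6 0.3
513,-299.8,150,176.4 xyz [-2.353  0.203  0.016] a [ 0.004  0.002 -1.56 ]
```

Request:
{"op": "send_rows", "data": {
  "rows": [
    {"x": -0.25, "y": 0.02, "z": 0, "ax": 0, "ay": 0, "az": 0, "jaw": 0},
    {"x": -0.5, "y": 0.04, "z": 0, "ax": 0, "ay": 0, "az": 0, "jaw": 0},
    {"x": -0.75, "y": 0.06, "z": 0, "ax": 0, "ay": 0, "az": 0, "jaw": 0},
    {"x": -1, "y": 0.085, "z": 0, "ax": 0, "ay": 0, "az": 0, "jaw": 0},
    {"x": -1, "y": 0.085, "z": 0, "ax": 0, "ay": 0, "az": 0, "jaw": 0},
    {"x": -1, "y": 0.085, "z": 0, "ax": 0, "ay": 0, "az": 0, "jaw": 0},
    {"x": -1, "y": 0.085, "z": 0, "ax": 0, "ay": 0, "az": 0, "jaw": 0},
    {"x": -1, "y": 0.085, "z": 0, "ax": 0, "ay": 0, "az": 0, "jaw": 0},
    {"x": -1, "y": 0.085, "z": 0, "ax": 0, "ay": 0, "az": 0, "jaw": 0},
    {"x": -1, "y": 0.085, "z": 0, "ax": 0, "ay": 0, "az": 0, "jaw": 0}
  ]
}}

```text
time: 35.3
tool_pos: [522.6, -28.2, 150.5]
tcp_rot: [-3.142, -0.0, 1.446]
contact_force: [-0.8, -0.6, -0.6]
grip_width: 45.8
finger_force: 0.0
```

Request:
{"op": "send_rows", "data": {
  "rows": [
    {"x": -0.25, "y": 0.02, "z": 0, "ax": 0, "ay": 0, "az": -0.15, "jaw": 0},
    {"x": -0.5, "y": 0.04, "z": 0, "ax": 0, "ay": 0, "az": -0.3, "jaw": 0},
    {"x": -0.75, "y": 0.06, "z": 0, "ax": 0, "ay": 0, "az": -0.45, "jaw": 0},
    {"x": -1, "y": 0.085, "z": 0, "ax": 0, "ay": 0, "az": -0.6, "jaw": 0},
    {"x": -1, "y": 0.085, "z": 0, "ax": 0, "ay": 0, "az": -0.75, "jaw": 0},
    {"x": -1, "y": 0.085, "z": 0, "ax": 0, "ay": 0, "az": -0.9, "jaw": 0},
    {"x": -1, "y": 0.085, "z": 0, "ax": 0, "ay": 0, "az": -1, "jaw": 0},
    {"x": -1, "y": 0.085, "z": 0, "ax": 0, "ay": 0, "az": -1, "jaw": 0},
    {"x": -1, "y": 0.085, "z": 0, "ax": 0, "ay": 0, "az": -1, "jaw": 0},
    {"x": -1, "y": 0.085, "z": 0, "ax": 0, "ay": 0, "az": -1, "jaw": 0}
  ]
}}

```text
time: 36.55
tool_pos: [514.4, -229.0, 150.5]
tcp_rot: [3.142, -0.0, 2.491]
contact_force: [0.5, 0.0, -0.4]
grip_width: 45.9
finger_force: 0.0
```

```bash
python3 go.py 513,-299.8,2,176.4
```

```text
t 36.55 p [ 514.4 -229.   150.5] rpy [ 3.142 -0.     2.491] w 45.9 ff 0.0 F [ 0.5  0.  -0.4] j6 -1.48
513,-299.8,2,176.4 xyz [-0.209 -0.286  0.742] a [ 0.    -0.    -0.561]
```

Request:
{"op": "send_rows", "data": {
  "rows": [
    {"x": -0.1, "y": -0.14, "z": 0.03, "ax": 0, "ay": 0, "az": -0.16, "jaw": 0},
    {"x": -0.209, "y": -0.286, "z": 0.1, "ax": 0, "ay": 0, "az": -0.32, "jaw": 0},
    {"x": -0.209, "y": -0.286, "z": 0.18, "ax": 0, "ay": 0, "az": -0.47, "jaw": 0},
    {"x": -0.209, "y": -0.286, "z": 0.27, "ax": 0, "ay": 0, "az": -0.561, "jaw": 0},
    {"x": -0.209, "y": -0.286, "z": 0.37, "ax": 0, "ay": 0, "az": -0.561, "jaw": 0},
    {"x": -0.209, "y": -0.286, "z": 0.48, "ax": 0, "ay": 0, "az": -0.561, "jaw": 0},
    {"x": -0.209, "y": -0.286, "z": 0.58, "ax": 0, "ay": 0, "az": -0.561, "jaw": 0},
    {"x": -0.209, "y": -0.286, "z": 0.67, "ax": 0, "ay": 0, "az": -0.561, "jaw": 0},
    {"x": -0.209, "y": -0.286, "z": 0.73, "ax": 0, "ay": 0, "az": -0.561, "jaw": 0},
    {"x": -0.209, "y": -0.286, "z": 0.742, "ax": 0, "ay": 0, "az": -0.561, "jaw": 0}
  ]
}}

```text
time: 37.8
tool_pos: [512.8, -299.7, 1.3]
tcp_rot: [3.141, -0.001, 3.08]
contact_force: [-0.2, -0.0, 0.1]
grip_width: 45.9
finger_force: 0.0
```

Request:
{"op": "send_rows", "data": {
  "rows": [
    {"x": 0, "y": 0, "z": 0, "ax": 0, "ay": 0, "az": 0, "jaw": 0},
    {"x": 0, "y": 0, "z": 0, "ax": 0, "ay": 0, "az": 0, "jaw": -1},
    {"x": 0, "y": 0, "z": 0, "ax": 0, "ay": 0, "az": 0, "jaw": -1},
    {"x": 0, "y": 0, "z": 0, "ax": 0, "ay": 0, "az": 0, "jaw": -1},
    {"x": 0, "y": 0, "z": 0, "ax": 0, "ay": 0, "az": 0, "jaw": -1},
    {"x": 0, "y": 0, "z": 0, "ax": 0, "ay": 0, "az": 0, "jaw": -1},
    {"x": 0, "y": 0, "z": 0, "ax": 0, "ay": 0, "az": 0, "jaw": -1},
    {"x": 0, "y": 0, "z": 0, "ax": 0, "ay": 0, "az": 0, "jaw": -1},
    {"x": 0, "y": 0, "z": 0, "ax": 0, "ay": 0, "az": 0, "jaw": -1},
    {"x": 0, "y": 0, "z": 0, "ax": 0, "ay": 0, "az": 0, "jaw": -1}
  ]
}}

```text
time: 39.05
tool_pos: [513.1, -299.9, 2.2]
tcp_rot: [3.142, 0.0, 3.08]
contact_force: [-1.0, 1.5, 1.9]
grip_width: 9.2
finger_force: 30.0
```

Request:
{"op": "send_rows", "data": {
  "rows": [
    {"x": 0, "y": 0, "z": -0.05, "ax": 0, "ay": 0, "az": 0, "jaw": -1},
    {"x": 0, "y": 0, "z": -0.15, "ax": 0, "ay": 0, "az": 0, "jaw": -1},
    {"x": 0, "y": 0, "z": -0.3, "ax": 0, "ay": 0, "az": 0, "jaw": -1},
    {"x": 0, "y": 0, "z": -0.45, "ax": 0, "ay": 0, "az": 0, "jaw": -1},
    {"x": 0, "y": 0, "z": -0.6, "ax": 0, "ay": 0, "az": 0, "jaw": -1},
    {"x": 0, "y": 0, "z": -0.7, "ax": 0, "ay": 0, "az": 0, "jaw": -1},
    {"x": 0, "y": 0, "z": -0.7, "ax": 0, "ay": 0, "az": 0, "jaw": -1},
    {"x": 0, "y": 0, "z": -0.7, "ax": 0, "ay": 0, "az": 0, "jaw": -1},
    {"x": 0, "y": 0, "z": -0.7, "ax": 0, "ay": 0, "az": 0, "jaw": -1},
    {"x": 0, "y": 0, "z": -0.7, "ax": 0, "ay": 0, "az": 0, "jaw": -1}
  ]
}}

```text
time: 40.3
tool_pos: [512.7, -299.7, 141.2]
tcp_rot: [3.141, -0.001, 3.08]
contact_force: [0.2, 0.8, -0.1]
grip_width: 9.1
finger_force: 30.0
```

```bash
python3 go.py 477.2,178.3,140,82.7
```

```text
t 40.3 p [ 512.7 -299.7  141.2] rpy [ 3.141e+00 -1.000e-03  3.080e+00] w 9.1 ff 30.0 F [ 0.2  0.8 -0.1] j6 -2.17
477.2,178.3,140,82.7 xyz [0.325 2.374 0.009] a [-0.    -0.002  1.562]
```

Request:
{"op": "send_rows", "data": {
  "rows": [
    {"x": 0.01, "y": 0.1, "z": 0, "ax": 0, "ay": 0, "az": 0, "jaw": -1},
    {"x": 0.03, "y": 0.25, "z": 0, "ax": 0, "ay": 0, "az": 0, "jaw": -1},
    {"x": 0.06, "y": 0.45, "z": 0, "ax": 0, "ay": 0, "az": 0, "jaw": -1},
    {"x": 0.09, "y": 0.65, "z": 0, "ax": 0, "ay": 0, "az": 0, "jaw": -1},
    {"x": 0.12, "y": 0.85, "z": 0, "ax": 0, "ay": 0, "az": 0, "jaw": -1},
    {"x": 0.13, "y": 0.95, "z": 0, "ax": 0, "ay": 0, "az": 0, "jaw": -1},
    {"x": 0.137, "y": 1, "z": 0, "ax": 0, "ay": 0, "az": 0, "jaw": -1},
    {"x": 0.137, "y": 1, "z": 0, "ax": 0, "ay": 0, "az": 0, "jaw": -1},
    {"x": 0.137, "y": 1, "z": 0, "ax": 0, "ay": 0, "az": 0, "jaw": -1},
    {"x": 0.137, "y": 1, "z": 0, "ax": 0, "ay": 0, "az": 0, "jaw": -1}
  ]
}}

```text
time: 41.55
tool_pos: [498.2, -99.5, 142.0]
tcp_rot: [-3.142, 0.0, 3.078]
contact_force: [0.1, -0.4, -0.6]
grip_width: 9.5
finger_force: 30.0
```

Request:
{"op": "send_rows", "data": {
  "rows": [
    {"x": 0.01, "y": 0.1, "z": 0, "ax": 0, "ay": 0, "az": 0.08, "jaw": -1},
    {"x": 0.03, "y": 0.25, "z": 0, "ax": 0, "ay": 0, "az": 0.2, "jaw": -1},
    {"x": 0.06, "y": 0.45, "z": 0, "ax": 0, "ay": 0, "az": 0.35, "jaw": -1},
    {"x": 0.09, "y": 0.65, "z": 0, "ax": 0, "ay": 0, "az": 0.5, "jaw": -1},
    {"x": 0.12, "y": 0.85, "z": 0, "ax": 0, "ay": 0, "az": 0.65, "jaw": -1},
    {"x": 0.13, "y": 0.95, "z": 0, "ax": 0, "ay": 0, "az": 0.8, "jaw": -1},
    {"x": 0.137, "y": 1, "z": 0, "ax": 0, "ay": 0, "az": 0.9, "jaw": -1},
    {"x": 0.137, "y": 1, "z": 0, "ax": 0, "ay": 0, "az": 1, "jaw": -1},
    {"x": 0.137, "y": 1, "z": 0, "ax": 0, "ay": 0, "az": 1, "jaw": -1},
    {"x": 0.137, "y": 1, "z": 0, "ax": 0, "ay": 0, "az": 1, "jaw": -1}
  ]
}}

```text
time: 42.8
tool_pos: [483.2, 102.3, 142.1]
tcp_rot: [3.142, -0.0, 2.034]
contact_force: [-0.6, 0.2, -0.5]
grip_width: 9.5
finger_force: 30.0
```

```bash
python3 go.py 477.2,178.3,81,82.7
```

```text
t 42.8 p [483.2 102.3 142.1] rpy [ 3.142 -0.     2.034] w 9.5 ff 30.0 F [-0.6  0.2 -0.5] j6 -0.41
477.2,178.3,81,82.7 xyz [0.353 0.143 0.305] a [ 0.    -0.     0.564]
```

Request:
{"op": "send_rows", "data": {
  "rows": [
    {"x": 0.05, "y": 0.02, "z": 0, "ax": 0, "ay": 0, "az": 0.08, "jaw": -1},
    {"x": 0.13, "y": 0.05, "z": 0, "ax": 0, "ay": 0, "az": 0.2, "jaw": -1},
    {"x": 0.22, "y": 0.09, "z": 0, "ax": 0, "ay": 0, "az": 0.35, "jaw": -1},
    {"x": 0.3, "y": 0.12, "z": 0, "ax": 0, "ay": 0, "az": 0.48, "jaw": -1},
    {"x": 0.353, "y": 0.143, "z": 0.03, "ax": 0, "ay": 0, "az": 0.564, "jaw": -1},
    {"x": 0.353, "y": 0.143, "z": 0.1, "ax": 0, "ay": 0, "az": 0.564, "jaw": -1},
    {"x": 0.353, "y": 0.143, "z": 0.2, "ax": 0, "ay": 0, "az": 0.564, "jaw": -1},
    {"x": 0.353, "y": 0.143, "z": 0.28, "ax": 0, "ay": 0, "az": 0.564, "jaw": -1},
    {"x": 0.353, "y": 0.143, "z": 0.305, "ax": 0, "ay": 0, "az": 0.564, "jaw": -1},
    {"x": 0.353, "y": 0.143, "z": 0.305, "ax": 0, "ay": 0, "az": 0.564, "jaw": -1}
  ]
}}

```text
time: 44.05
tool_pos: [477.2, 178.2, 80.8]
tcp_rot: [-3.141, 0.0, 1.443]
contact_force: [0.7, -0.5, 0.4]
grip_width: 9.4
finger_force: 30.0
```

```bash
python3 go.py 477.2,178.3,31.3,82.7
```

```text
t 44.05 p [477.2 178.2  80.8] rpy [-3.141  0.     1.443] w 9.4 ff 30.0 F [ 0.7 -0.5  0.4] j6 0.34
477.2,178.3,31.3,82.7 xyz [0.    0.    0.248] a [-0.001  0.    -0.001]
```

Request:
{"op": "send_rows", "data": {
  "rows": [
    {"x": 0, "y": 0, "z": 0.05, "ax": 0, "ay": 0, "az": 0, "jaw": -1},
    {"x": 0, "y": 0, "z": 0.1, "ax": 0, "ay": 0, "az": 0, "jaw": -1},
    {"x": 0, "y": 0, "z": 0.15, "ax": 0, "ay": 0, "az": 0, "jaw": -1},
    {"x": 0, "y": 0, "z": 0.19, "ax": 0, "ay": 0, "az": 0, "jaw": -1},
    {"x": 0, "y": 0, "z": 0.22, "ax": 0, "ay": 0, "az": 0, "jaw": -1},
    {"x": 0, "y": 0, "z": 0.24, "ax": 0, "ay": 0, "az": 0, "jaw": -1},
    {"x": 0, "y": 0, "z": 0.247, "ax": 0, "ay": 0, "az": 0, "jaw": -1},
    {"x": 0, "y": 0, "z": 0.247, "ax": 0, "ay": 0, "az": 0, "jaw": -1},
    {"x": 0, "y": 0, "z": 0.247, "ax": 0, "ay": 0, "az": 0, "jaw": -1},
    {"x": 0, "y": 0, "z": 0.247, "ax": 0, "ay": 0, "az": 0, "jaw": -1}
  ]
}}

```text
time: 45.3
tool_pos: [477.4, 178.7, 31.9]
tcp_rot: [3.141, -0.0, 1.442]
contact_force: [-0.0, -0.8, -0.6]
grip_width: 9.5
finger_force: 30.0
```

Request:
{"op": "send_rows", "data": {
  "rows": [
    {"x": 0, "y": 0, "z": 0, "ax": 0, "ay": 0, "az": 0, "jaw": -0.7},
    {"x": 0, "y": 0, "z": 0, "ax": 0, "ay": 0, "az": 0, "jaw": -0.5},
    {"x": 0, "y": 0, "z": 0, "ax": 0, "ay": 0, "az": 0, "jaw": -0.5},
    {"x": 0, "y": 0, "z": 0, "ax": 0, "ay": 0, "az": 0, "jaw": -0.5},
    {"x": 0, "y": 0, "z": 0, "ax": 0, "ay": 0, "az": 0, "jaw": -0.5},
    {"x": 0, "y": 0, "z": -0.05, "ax": 0, "ay": 0, "az": 0, "jaw": -0.5},
    {"x": 0, "y": 0, "z": -0.15, "ax": 0, "ay": 0, "az": 0, "jaw": -0.5},
    {"x": 0, "y": 0, "z": -0.3, "ax": 0, "ay": 0, "az": 0, "jaw": -0.5},
    {"x": 0, "y": 0, "z": -0.5, "ax": 0, "ay": 0, "az": 0, "jaw": -0.5},
    {"x": 0, "y": 0, "z": -0.6, "ax": 0, "ay": 0, "az": 0, "jaw": -0.5}
  ]
}}

```text
time: 46.55
tool_pos: [478.1, 178.9, 154.6]
tcp_rot: [3.138, -0.001, 1.442]
contact_force: [0.1, 0.1, -1.3]
grip_width: 22.8
finger_force: 0.0
```

Request:
{"op": "send_rows", "data": {
  "rows": [
    {"x": -0.25, "y": 0, "z": -0.1, "ax": 0, "ay": 0, "az": 0, "jaw": -0.5},
    {"x": -0.5, "y": 0, "z": -0.2, "ax": 0, "ay": 0, "az": 0, "jaw": -0.5},
    {"x": -0.75, "y": 0, "z": -0.3, "ax": 0, "ay": 0, "az": 0, "jaw": -0.5},
    {"x": -1, "y": 0, "z": -0.3, "ax": 0, "ay": 0, "az": 0, "jaw": -0.5},
    {"x": -1, "y": 0, "z": -0.3, "ax": 0, "ay": 0, "az": 0, "jaw": -0.5},
    {"x": -1, "y": 0, "z": -0.3, "ax": 0, "ay": 0, "az": 0, "jaw": -0.5},
    {"x": -1, "y": 0, "z": -0.3, "ax": 0, "ay": 0, "az": 0, "jaw": -0.5},
    {"x": -1, "y": 0, "z": -0.3, "ax": 0, "ay": 0, "az": 0, "jaw": -0.5},
    {"x": -1, "y": 0, "z": -0.3, "ax": 0, "ay": 0, "az": 0, "jaw": -0.5},
    {"x": -1, "y": 0, "z": -0.3, "ax": 0, "ay": 0, "az": 0, "jaw": -0.5}
  ]
}}

```text
time: 47.8
tool_pos: [451.6, -19.4, 211.6]
tcp_rot: [-3.141, -0.0, 1.442]
contact_force: [-0.1, 0.4, 0.0]
grip_width: 22.7
finger_force: 0.0
```

```bash
python3 go.py
python3 - <<'E'
from m import *
I,D=bot.capture("top");J,_=bot.capture("scene")
a=cv2.resize(I[145:305,210:340,::-1],(400,492));b=cv2.resize(J[150:310,270:460,::-1],(400,337))
c=np.zeros((492,800,3),np.uint8);c[:,:400]=a;c[:337,400:]=b;cv2.imwrite("pics/f.png",c)
# centre by whole-length: bright pixels near each slot line
H=cv2.cvtColor(I,cv2.COLOR_RGB2HSV).astype(int)
u=np.array([.9919,-.1272]);w=np.array([.1272,.9919]);C=np.array([557.5,168])
vv,uu=np.mgrid[:480,:640];P=ray("top",np.c_[uu.ravel(),vv.ravel()],34)[:,:2]-C
X=P@u;Y=P@w;M=((H[...,1]<60)&(H[...,2]>115)).ravel()
for x in(-135,-81,-27,27,81,135):
    s=M&(abs(X-x)<20)&(abs(Y)<130);y=Y[s]
    k=np.polyfit(Y[s],X[s],1);print(x,s.sum(),"y ends",y.min().round(1),y.max().round(1),"mid",((y.min()+y.max())/2).round(1),"x0",k[1].round(1),"slope",k[0].round(3))
E
```

```text
t 47.8 p [451.6 -19.4 211.6] rpy [-3.141 -0.     1.442] w 22.7 ff 0.0 F [-0.1  0.4  0. ] j6 -0.08
-135 662 y ends -129.8 130.0 mid 0.1 x0 -135.7 slope 0.004
-81 613 y ends -68.2 129.8 mid 30.8 x0 -81.5 slope 0.006
-27 882 y ends -114.6 129.9 mid 7.7 x0 -28.2 slope 0.018
27 1100 y ends -129.8 129.8 mid -0.0 x0 27.3 slope -0.001
81 1110 y ends -130.0 130.0 mid 0.0 x0 81.5 slope -0.0
135 1102 y ends -129.8 129.8 mid -0.0 x0 136.0 slope -0.001
```

View pics/f.png

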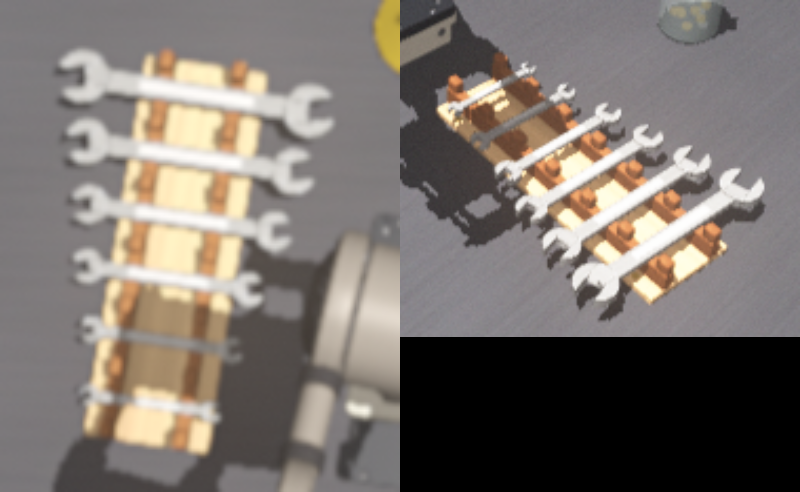

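```bash
python3 -c "
from plant import bot
print(bot.close_job())"
```

```text
the job is handed in; nothing more can be done
None
```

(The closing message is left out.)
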